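# Run the rolls off the tipping pan through the gap beside a scraper into the tin

## Robot

A 6-joint arm with a two-finger parallel gripper is mounted at the origin on the work surface. World frame = base frame: x ahead of the robot, y to its left, z up, the work surface at z = 0. Lengths are in m, angles in rad, forces in N, time in s.
With the tool pointing down it reaches from about 0.35 to 0.775 m from the base axis. Payload 5.5 kg.
Tool frame: the origin (TCP) lies midway between the tips of the shut fingers; the grasp point (between the pads) lies 19 mm behind it (env.tcp_to_grasp is the distance from the TCP to the grasp point, in m); z points along the fingers, y is the direction in which the jaws open and shut (so a half turn about z gives the same grasp; the last joint's range is limited). The gripper opens to 85 mm and grips with 20 to 120 N. Pads are 22 mm wide; open, the fingers measure 114 mm over their backs; the gripper's body (76 mm by 85 mm) begins 54 mm behind the grasp point. The pads swing forward as they close: fully open they stand 13 mm farther back than shut.
Start: joints at [-1.429, 0.313, 0.046, 1.304, 0, 1.431], TCP at [0.16, -0.552, 0.231] pointing down, gripper open.
Joint ranges: [-2.76, 2.76], [-0.86, 1.69], [-1.03, 1.26], [-2.2, 2.34], [-1.47, 1.5], [-3.14, 3.14]. Speed limits (rad/s): [2.57, 2.57, 3.14, 3.14, 3.14, 3.14].

## Interface

Orientations are given as a unit quaternion [w, x, y, z].
In Python, from workcell import get_state, viewer, hand_in, finder, env gives the robot as it stands.
- The arm moves only by the tool arm_command, never from a script. Its argument "motion" is a list of rows, each an object of numbers: "x", "y", "z": the shift along the tool's x, y, z in mm; "rx", "ry", "rz": the turn, a rotation vector about the tool's x, y, z in degrees; "hand": the closure, from -1 (fully open) to 1 (shut). A call has 1 to 10 rows; each row is the pose to reach, as a shift and turn from the pose commanded when the call began, along the tool's axes at that moment; what a row does not reach only later rows make up. A row lasts 1/8 s, in which the tool goes at most 62.5 mm and 10.7 degrees, less where a joint would pass 70% of its speed; a pose out of reach is approached as far as the arm can. A call with a gripper value outside its range is refused whole. The fingers move at their own pace and stop on an object; "force" is the grip in N (left out, the last holds). Time passes only in rows, so rows that repeat a pose let the fingers close. It gives the time, the measured TCP pose, the force and the opening at its end, in the units of the state.
- get_state(): the state, without advancing time (a new reading comes with each control period).
- viewer.read_camera(name): name is "side" or "top"; returns a dict with "image" (400x640x3 uint8, red, green, blue), "z_map" (400x640 float32, m along the optical axis (not along the pixel's ray), 0 where there is no reading), "intrinsics" (3x3 intrinsics, pixels), "rvec" (rotation vector, rad) and "tvec" (3), from world to camera coordinates, as OpenCV has them. Camera axes: x right, y down, z forward; pixel columns grow to the right and rows downward; lengths in m; the calibration is good to about 2 mm. A picture is of the moment at which its call begins.
- hand_in(): hands the job in, once; it reports no verdict.
Trained networks look in a picture, given as the dict that the camera call returned (one of the last four; its "shot" number tells which), for a name from the list of things; names that differ only in an ending like _2 or _b are one class to them, and where a whole thing is asked for, a point or a joint stands for the part that bears it (a point fixed in the world has none). Each returns a list of dicts, best first, with "score" (0 to 1); they miss things now and then, are a little off and sometimes report something else, mostly with a low value. They report only what shows in the picture. A call takes as long as a camera call. They do not tell look-alikes from the thing itself.
- finder.find_in(picture, query): "at" ([column, row] in pixels, amid what is visible of it).
- finder.masks_of(picture, query): "region" (400x640 bool, what is visible of it) and "at" ([column, row] in pixels, amid what is visible of it).
The state is a dict: "clock": time; "joint_pos": joint angles; "qvel": joint speeds; "tau": joint torques, N m; "tcp_pos": TCP position; "orientation": TCP orientation; "wrist_force": force on the tool from outside, world axes, zero at the start; "ft_torque": the same for the moment, N m; "finger_gap": finger opening in m.
Only numpy, scipy, OpenCV 4.12 (cv2) and the standard library are available. Lean on these libraries where they do the work, as an engineer would, in place of code of your own. Each camera call takes 0.05 s, during which the arm holds its last target.

## Task

Take the bench scraper from its stand, hold it upright on the tipping pan and slantwise across the open front, so that it blocks most of the edge and leaves a narrow gap only above the square tin, and press the pan down with it until all four rolls have run through the gap into the tin, none falling beside it. Then let the pan come back to its rest and stand the scraper back in its stand; leave the tin, the stack of tart tins and the shaker where they are.

Things in the scene. Friction and masses are not known exactly. Their poses are not given: they have to be found in the camera images.
- tip_stand: dark steel stand, fixed to the table, carrying a steel pan on a level pivot axis. Origin on the table under the middle of the axis, z up; the axis runs along y, 175 mm above the origin; the pan's open front is at -x, facing the robot. Uprights at y = +-162 mm, outside the pan, reach 25 mm above the axis
- pan_lip (a point): middle of the pan's open front edge, 145 mm in front of the axis; moves with the pan: x to the back, y along the edge, z up from the floor. The flat floor passes through the axis, is 280 mm wide inside (y +-140) and ends 105 mm behind the axis; 32 mm high walls at the back and both sides. Rolls run well along a blade held 35 to 45 deg aslant to the edge; held parallel, they stop
- pan (a joint): tip angle of the pan, rad: 0 at rest, leaning back 0.105 (front edge high, rolls at the back wall); grows as the front edge goes down, level at 0.105, stop at 0.65; 0.5 is enough. Returns to 0 by itself; 6 to 9 N down on the floor 70 mm in front of the axis tips it. Blade: one end within 20 mm of the closed side's wall (else a roll lodges there), the other about 15 mm behind the front edge
- roll1: hard-baked round roll, a ball of 50 mm diameter, about 45 g, brown with a darker spot; origin at its centre. The four rolls are alike and start in the pan
- roll2: as roll1
- roll3: as roll1
- roll4: as roll1
- tin: open square aluminium tin, 150 x 150 mm and 80 mm high, walls and floor 4 mm; stands loose on the table under one half of the pan's front edge, left or right (its centre about 95 mm to that side of the pan's middle and 175 mm in front of the axis); its origin is the centre of its underside, z up
- scraper: bench scraper: steel blade 220 mm wide, 110 mm high and 3 mm thick, with a straight wooden handle along its whole top edge, 26 mm thick and 32 mm high. Origin at the middle of the blade's lower edge; z up the blade, y along its width, x through its thickness. The same turned by half a turn about z. About 0.32 kg. It starts standing upright in its stand, where it can lean to either side by up to 0.1 rad
- scraper_handle (a point): middle of the scraper's handle, 120 mm above the blade's lower edge; axes as the scraper's
- scraper_stand: light wooden block 64 x 200 mm, fixed to the table, with an upright slot along its y axis, open at both ends: the slot is 7 mm wide, its floor 12 mm above the table and its cheeks reach up to 48 mm, flared above that to about 27 mm wide at 58 mm; its origin is the centre of its underside, z up
- tart_tins: stack of round tart tins, 124 mm across and 56 mm high, under the other half of the pan's front edge; its origin is the centre of its underside, z up
- shaker: aluminium flour shaker, 72 mm across and 128 mm high; its origin is the centre of its underside, z up
Not all that is in view belongs to the job. Of the things like the scraper, leave any that is purple; of the rest the larger one is meant. Leave any green look-alike of the tin alone.

How it is judged:
By the outcome, as a careful person would: the job done as asked, in the order asked, and still so for the second after the job is handed in, with the robot touching nothing.
It also fails if it takes over 66 s, if anything falls off the work surface, if the arm or the gripper's body presses on something with over 40 N, if the wrist force passes 120 N, or if a joint passes its speed limit or range.

## Working session

There is one attempt and no reset: what is moved stays moved. The work goes in short steps, Python scripts to look and compute and a tool call to move; the robot and the scene stay as the last step left them, time stands still between calls to the robot, and variables do not carry over. Pictures are saved under pics/ and viewed, and the job is handed in when it is done.

Besides the shell and the picture viewer there is one more tool, called after "Emit:" by a JSON object that holds its "name" and its "arguments", one argument or row to a line. arm_command: Moves the arm, as the interface text tells. Its arguments: {"type":"object","properties":{"motion":{"type":"array","items":{"type":"object","properties":{"x":{"type":"number"},"y":{"type":"number"},"z":{"type":"number"},"rx":{"type":"number"},"ry":{"type":"number"},"rz":{"type":"number"},"hand":{"type":"number"}}}},"force":{"type":"number"}},"required":["motion"]}

```bash
ls; mkdir -p pics; cat > h.py <<'E'
import numpy as np, cv2, os
from workcell import get_state, viewer, hand_in, finder, env
def save(p,n):
    cv2.imwrite('pics/'+n, p['image'][:,:,::-1])
def world(p):
    R,_=cv2.Rodrigues(np.array(p['rvec'],float)); t=np.array(p['tvec'],float).ravel(); K=np.array(p['intrinsics'])
    z=p['z_map'].astype(float); v,u=np.mgrid[0:z.shape[0],0:z.shape[1]]
    c=np.stack([(u-K[0,2])/K[0,0]*z,(v-K[1,2])/K[1,1]*z,z],-1)
    w=(c-t)@R
    w[z==0]=np.nan
    return w
def proj(p,P):
    q,_=cv2.projectPoints(np.atleast_2d(np.array(P,float)),np.array(p['rvec'],float),np.array(p['tvec'],float),np.array(p['intrinsics'],float),None)
    return q[:,0]
E
python3 - <<'E'
from h import *
for n in ['top','side']:
    p=viewer.read_camera(n); save(p,n+'0.png'); np.savez('pics/'+n+'0.npz',**{k:np.array(v) for k,v in p.items()})
    R,_=cv2.Rodrigues(np.array(p['rvec'])); print(n,-R.T@np.array(p['tvec']).ravel())
    w=world(p)
    for q in ['tip_stand','pan_lip','roll1','tin','scraper','scraper_stand','tart_tins','shaker']:
        for m in finder.masks_of(p,q)[:5]:
            r=m['region']; W=w[r]; print(q,round(m['score'],2),np.round(m['at']),r.sum(),np.round(np.nanmedian(W,0),3),np.round(np.nanpercentile(W,[2,98],axis=0),3).tolist())
print(get_state())
E
```

```text
pics
top [0.41289624 0.04210612 1.32311317]
tip_stand 0.58 [310. 154.] 12022 [0.626 0.037 0.179] [[0.505, -0.132, 0.013], [0.773, 0.193, 0.213]]
pan_lip 0.73 [304. 153.] 11245 [0.624 0.041 0.18 ] [[0.505, -0.109, 0.164], [0.771, 0.188, 0.213]]
roll1 0.9 [326. 113.] 298 [ 0.724 -0.006  0.209] [[0.705, -0.027, 0.195], [0.747, 0.015, 0.217]]
roll1 0.86 [302. 105.] 315 [0.737 0.057 0.209] [[0.718, 0.035, 0.19], [0.76, 0.079, 0.218]]
roll1 0.8 [350. 116.] 331 [ 0.712 -0.069  0.208] [[0.694, -0.092, 0.185], [0.737, -0.048, 0.217]]
roll1 0.56 [278. 100.] 316 [0.747 0.112 0.208] [[0.729, 0.09, 0.191], [0.774, 0.135, 0.217]]
roll1 0.44 [178. 194.] 1390 [0.532 0.363 0.145] [[0.43, 0.343, 0.038], [0.637, 0.383, 0.152]]
tin 0.68 [331. 228.] 2690 [ 0.447 -0.031  0.004] [[0.38, -0.111, -0.002], [0.512, 0.054, 0.085]]
tin 0.62 [419. 274.] 3600 [ 0.314 -0.272  0.005] [[0.225, -0.354, -0.002], [0.407, -0.17, 0.083]]
scraper 0.68 [180. 191.] 1405 [0.532 0.363 0.145] [[0.43, 0.343, 0.031], [0.639, 0.384, 0.152]]
scraper 0.67 [148. 275.] 800 [0.323 0.456 0.085] [[0.262, 0.418, 0.002], [0.383, 0.494, 0.0
[... 1773 characters left out ...]
, [0.566, -0.343, 0.13]]
{'clock': 0.9, 'joint_pos': array([-1.42858284e+00,  3.13161305e-01,  4.60847601e-02,  1.30361792e+00,
        2.99161868e-06,  1.43118401e+00]), 'qvel': array([-0.00084749,  0.00049317,  0.00036927, -0.0002091 , -0.00097347,
       -0.00067379]), 'tau': array([ 1.74792978e-03, -4.80444610e+01,  2.98815608e+01, -8.38966707e-05,
        4.33496336e-05,  1.31838860e-05]), 'tcp_pos': array([ 0.15990167, -0.55234586,  0.23133897]), 'orientation': array([5.09274726e-05, 9.90088193e-01, 1.40447027e-01, 1.56204609e-06]), 'wrist_force': array([0.02168351, 0.46378179, 0.7549517 ]), 'ft_torque': array([ 0.05438513,  0.05851707, -0.0246159 ]), 'finger_gap': 0.08544118443092501}
```

View pics/top0.png

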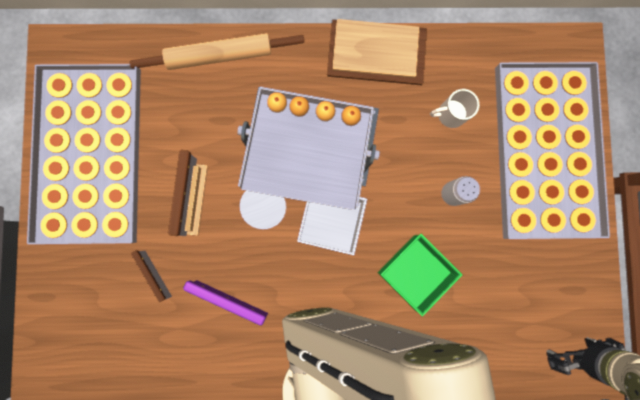

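View pics/side0.png

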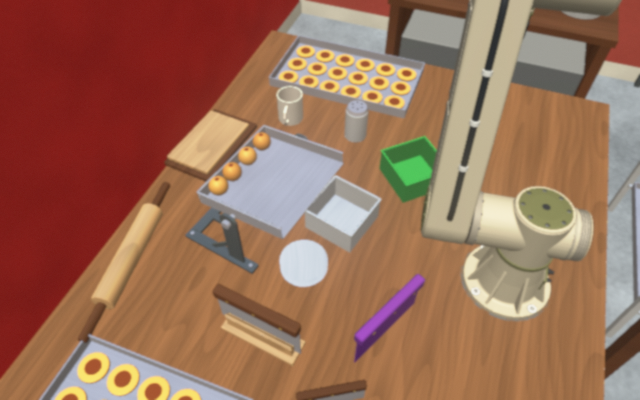

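The scraper meant is the wooden one in the light stand, at top px (182,193). The tin is under the right half (331,228), with the tart tins under the left. Next I fit the poses more exactly.

```bash
cat > fit.py <<'E'
from h import *
def rect(P):
    (c,s,a)=cv2.minAreaRect((P[:,:2]*1000).astype(np.float32)); return np.round(c,1),np.round(s,1),round(a,2)
for n in ['top','side']:
    p=dict(np.load(f'pics/{n}0.npz')); w=world(p); W=w.reshape(-1,3); W=W[~np.isnan(W[:,0])]
    # pan floor
    m=(abs(W[:,0]-.6)<.14)&(abs(W[:,1]-.03)<.16)&(W[:,2]>.14)&(W[:,2]<.21)
    F=W[m]
    for _ in range(15):
        A=np.c_[F[:,:2],np.ones(len(F))]; c=np.linalg.lstsq(A,F[:,2],rcond=None)[0]
        r=W[m][:,2]-np.c_[W[m][:,:2],np.ones(m.sum())]@c; F=W[m][abs(r)<.004]
    print(n,'floor',c,'slope',np.hypot(*c[:2]),'yaw',np.degrees(np.arctan2(c[1],c[0])),len(F))
    print(' floor rect',rect(F))
    d=W[:,2]-(np.c_[W[:,:2],np.ones(len(W))]@c)
    m=(abs(W[:,0]-.63)<.18)&(abs(W[:,1]-.04)<.2)&(W[:,2]>.15)&(d>-.006)
    print(' pan rect',rect(W[m]))
    m=(abs(W[:,0]-.63)<.18)&(abs(W[:,1]-.04)<.2)&(W[:,2]>.15)&(d>.026)&(d<.037)
    print(' wallTop rect',rect(W[m]))
    m=(abs(W[:,0]-.53)<.15)&(abs(W[:,1]-.365)<.05)&(W[:,2]>.14)
    print(' handle',rect(W[m]),np.nanmax(W[m][:,2]),np.median(W[m][:,2]))
    m=(abs(W[:,0]-.53)<.15)&(abs(W[:,1]-.365)<.06)&(W[:,2]>.052)&(W[:,2]<.066)
    print(' standtop',rect(W[m]),m.sum())
    m=(abs(W[:,0]-.53)<.12)&(abs(W[:,1]-.365)<.06)&(W[:,2]>.01)&(W[:,2]<.066)
    print(' stand',rect(W[m]),m.sum())
    m=(abs(W[:,0]-.45)<.12)&(W[:,1]<.08)&(W[:,1]>-.15)&(W[:,2]>.07)&(W[:,2]<.09)
    print(' tin',rect(W[m]),m.sum())
    s=m=(abs(W[:,0]-.53)<.15)&(abs(W[:,1]-.365)<.05)&(W[:,2]>.065)&(W[:,2]<.11)
    if m.sum()>50:
        B=W[m]; A=np.c_[B[:,[0,2]],np.ones(len(B))]; cc=np.linalg.lstsq(A,B[:,1],rcond=None)[0]; print(' blade y=',cc,len(B),np.std(B[:,1]-A@cc))
E
python3 fit.py
python3 - <<'E'
import cv2
for n,(a,b,c,d) in {'top':(140,240,150,385),'side':(150,400,190,400)}.items():
    im=cv2.imread(f'pics/{n}0.png')
    im=im[80:270,150:390] if n=='top' else im[120:370,180:390]
    cv2.imwrite(f'pics/{n}0c.png',cv2.resize(im,None,fx=2.4,fy=2.4,interpolation=cv2.INTER_CUBIC))
E
```

```text
top floor [-0.10272738  0.02030119  0.24109755] slope 0.1047141469447727 yaw 168.82113495721305 9042
 floor rect (array([612.6,  30.2]), array([317.8, 254.8]), 89.71)
 pan rect (array([637.3,  39.3]), array([356. , 260.6]), 79.25)
 wallTop rect (array([639.6,  39.2]), array([325.7, 256.6]), 79.39)
 handle (array([534.5, 365.4]), array([ 27.7, 219. ]), 82.73) 0.15518060538898965 0.14710836234248886
 standtop (array([534.5, 356.3]), array([ 19.7, 218.6]), 82.96) 332
 stand (array([533.8, 349.8]), array([ 33. , 218.6]), 83.16) 1082
 tin (array([463.7, -26.2]), array([155.3, 154.6]), 75.98) 411
 blade y= [-0.12264145 -0.02772884  0.43207145] 118 0.0006402311161031125
side floor [-0.10470228  0.02007646  0.24466888] slope 0.10660972110821847 yaw 169.14539675662976 6166
 floor rect (array([630.4,  40. ]), array([293. , 252.8]), 79.35)
 pan rect (array([635.4,  37.2]), array([358.6, 263.5]), 79.35)
 wallTop rect (array([638.3,  37.5]), array([329.3, 257.9]), 79.37)
 handle (array([531.8, 364.6]), array([ 27. , 218.2]), 82.92) 0.15645956911024644 0.14934234117839373
 standtop (array([534.8, 373. ]), array([ 19.9, 221.8]), 82.86) 505
 stand (array([533.1, 379.7]), array([220.1,  67.3]), 1.91) 1754
 tin (array([460.7, -27.7]), array([157.5, 155.3]), 76.08) 686
 blade y= [-0.12473707 -0.05760063  0.4362936 ] 416 0.0024104710421290264
```

View pics/top0c.png

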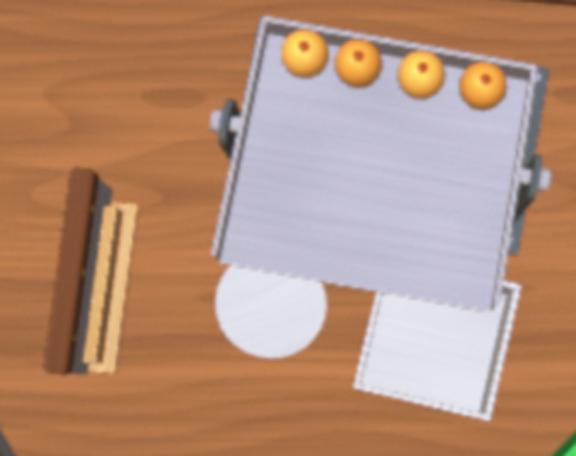

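View pics/side0c.png

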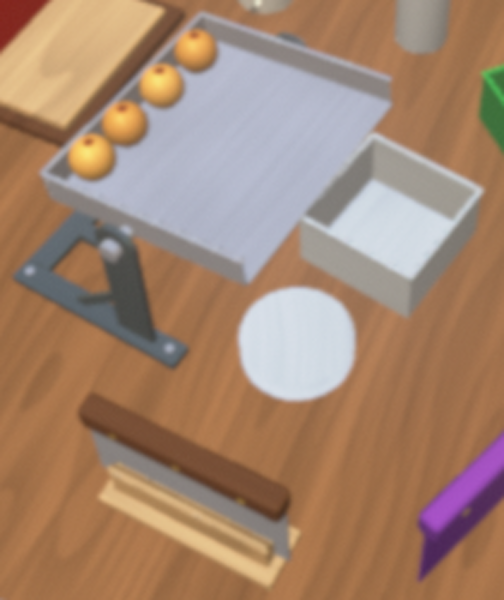

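```bash
cat >> h.py <<'E'
from scipy.spatial.transform import Rotation as Rot
def quat(q): return Rot.from_quat([q[1],q[2],q[3],q[0]])
def down(yawdeg): # tool z down, x at yaw
    c,s=np.cos(np.radians(yawdeg)),np.sin(np.radians(yawdeg))
    return Rot.from_matrix(np.array([[c,s,0],[s,-c,0],[0,0,-1]]).T.T)
def rows(p0,R0,poses,hand=None):
    out=[]
    for p,R in poses:
        d=R0.inv().apply(np.array(p)-p0)*1000; r=np.degrees((R0.inv()*R).as_rotvec())
        o=dict(zip(['x','y','z','rx','ry','rz'],[round(float(v),1) for v in list(d)+list(r)]))
        out.append(o)
    for o in out: print({k:v for k,v in o.items()})
def cur():
    s=get_state(); return np.array(s['tcp_pos']),quat(s['orientation'])
def line(pa,Ra,pb,Rb,n):
    from scipy.spatial.transform import Slerp
    sl=Slerp([0,1],Rot.concatenate([Ra,Rb])); return [(np.array(pa)+(np.array(pb)-pa)*t,sl(t)) for t in np.arange(1,n+1)/n]
E
python3 - <<'E'
from h import *
p,R=cur(); print(R.as_matrix().round(3), down(16.1).as_matrix().round(3))
A=np.array([.45,-.2,.36]);B=np.array([.5,.2,.34])
l=line(p,R,A,down(95),9); rows(p,R,l)
E
```

```text
[[ 0.961  0.278  0.   ]
 [ 0.278 -0.961 -0.   ]
 [-0.     0.    -1.   ]] [[ 0.961  0.277  0.   ]
 [ 0.277 -0.961  0.   ]
 [ 0.     0.    -1.   ]]
{'x': 41.8, 'y': -28.6, 'z': -14.3, 'rx': 0.0, 'ry': 0.0, 'rz': -8.8}
{'x': 83.7, 'y': -57.3, 'z': -28.6, 'rx': 0.0, 'ry': 0.0, 'rz': -17.5}
{'x': 125.5, 'y': -85.9, 'z': -42.9, 'rx': 0.0, 'ry': 0.0, 'rz': -26.3}
{'x': 167.4, 'y': -114.6, 'z': -57.2, 'rx': 0.0, 'ry': 0.0, 'rz': -35.0}
{'x': 209.2, 'y': -143.2, 'z': -71.5, 'rx': 0.0, 'ry': 0.0, 'rz': -43.8}
{'x': 251.1, 'y': -171.8, 'z': -85.8, 'rx': 0.0, 'ry': 0.0, 'rz': -52.6}
{'x': 292.9, 'y': -200.5, 'z': -100.1, 'rx': 0.0, 'ry': 0.0, 'rz': -61.3}
{'x': 334.8, 'y': -229.1, 'z': -114.4, 'rx': 0.0, 'ry': 0.0, 'rz': -70.1}
{'x': 376.6, 'y': -257.8, 'z': -128.7, 'rx': 0.0, 'ry': 0.0, 'rz': -78.9}
```

Emit:
{"name": "arm_command", "arguments": {
  "motion": [
    {"x":42,"y":-29,"z":-20,"rz":-9,"hand":-1},
    {"x":84,"y":-57,"z":-40,"rz":-18,"hand":-1},
    {"x":126,"y":-86,"z":-55,"rz":-26,"hand":-1},
    {"x":167,"y":-115,"z":-70,"rz":-35,"hand":-1},
    {"x":209,"y":-143,"z":-85,"rz":-44,"hand":-1},
    {"x":251,"y":-172,"z":-100,"rz":-53,"hand":-1},
    {"x":293,"y":-200,"z":-110,"rz":-61,"hand":-1},
    {"x":335,"y":-229,"z":-120,"rz":-70,"hand":-1},
    {"x":377,"y":-258,"z":-129,"rz":-79,"hand":-1}
  ]
}}

```text
invalid input at $.motion[0]: expected keys x, y, z, rx, ry, rz, hand
```

```bash
python3 - <<'E'
from h import *
p,R=cur(); print(p,R.as_matrix().round(3)[:,0])
l=line(p,R,[.515,.30,.32],down(172.9),10); rows(p,R,l)
E
```

```text
[ 0.15990167 -0.55234586  0.23133897] [ 0.961  0.278 -0.   ]
{'x': 57.8, 'y': -72.0, 'z': -8.9, 'rx': 0.0, 'ry': 0.0, 'rz': -15.7}
{'x': 115.6, 'y': -144.0, 'z': -17.7, 'rx': 0.0, 'ry': 0.0, 'rz': -31.4}
{'x': 173.4, 'y': -216.0, 'z': -26.6, 'rx': 0.0, 'ry': 0.0, 'rz': -47.0}
{'x': 231.3, 'y': -288.0, 'z': -35.5, 'rx': 0.0, 'ry': 0.0, 'rz': -62.7}
{'x': 289.1, 'y': -360.0, 'z': -44.4, 'rx': 0.0, 'ry': 0.0, 'rz': -78.4}
{'x': 346.9, 'y': -432.0, 'z': -53.2, 'rx': 0.0, 'ry': 0.0, 'rz': -94.1}
{'x': 404.7, 'y': -504.0, 'z': -62.1, 'rx': 0.0, 'ry': 0.0, 'rz': -109.7}
{'x': 462.5, 'y': -576.0, 'z': -71.0, 'rx': 0.0, 'ry': 0.0, 'rz': -125.4}
{'x': 520.3, 'y': -648.0, 'z': -79.9, 'rx': 0.0, 'ry': 0.0, 'rz': -141.1}
{'x': 578.1, 'y': -720.0, 'z': -88.7, 'rx': 0.0, 'ry': 0.0, 'rz': -156.8}
```

All keys are needed in every row.

Emit:
{"name": "arm_command", "arguments": {
  "motion": [
    {"x":42,"y":-29,"z":-20,"rx":0,"ry":0,"rz":-9,"hand":-1},
    {"x":84,"y":-57,"z":-40,"rx":0,"ry":0,"rz":-18,"hand":-1},
    {"x":126,"y":-86,"z":-55,"rx":0,"ry":0,"rz":-26,"hand":-1},
    {"x":167,"y":-115,"z":-70,"rx":0,"ry":0,"rz":-35,"hand":-1},
    {"x":209,"y":-143,"z":-85,"rx":0,"ry":0,"rz":-44,"hand":-1},
    {"x":251,"y":-172,"z":-100,"rx":0,"ry":0,"rz":-53,"hand":-1},
    {"x":293,"y":-200,"z":-110,"rx":0,"ry":0,"rz":-61,"hand":-1},
    {"x":335,"y":-229,"z":-120,"rx":0,"ry":0,"rz":-70,"hand":-1},
    {"x":377,"y":-258,"z":-129,"rx":0,"ry":0,"rz":-79,"hand":-1}
  ]
}}

```text
clock: 2.02
tcp_pos: [0.4512, -0.1983, 0.3609]
orientation: [0.001, 0.673, 0.74, 0.0]
wrist_force: [0.6, -0.7, 0.5]
finger_gap: 0.0857
```

```bash
python3 - <<'E'
from h import *
p,R=cur(); print(p,R.as_matrix().round(3)[:,0])
l=line(p,R,[.515,.30,.32],down(172.9),10); rows(p,R,l)
E
```

```text
[ 0.45122215 -0.19831681  0.36092932] [-0.095  0.995 -0.001]
{'x': 49.0, 'y': 11.1, 'z': 4.1, 'rx': 0.0, 'ry': 0.0, 'rz': -7.7}
{'x': 98.0, 'y': 22.1, 'z': 8.1, 'rx': 0.0, 'ry': 0.0, 'rz': -15.5}
{'x': 147.0, 'y': 33.2, 'z': 12.2, 'rx': 0.0, 'ry': 0.0, 'rz': -23.2}
{'x': 196.0, 'y': 44.3, 'z': 16.3, 'rx': 0.0, 'ry': 0.0, 'rz': -31.0}
{'x': 245.0, 'y': 55.3, 'z': 20.3, 'rx': 0.0, 'ry': 0.0, 'rz': -38.7}
{'x': 294.0, 'y': 66.4, 'z': 24.4, 'rx': 0.0, 'ry': 0.0, 'rz': -46.5}
{'x': 343.0, 'y': 77.5, 'z': 28.4, 'rx': 0.0, 'ry': 0.0, 'rz': -54.2}
{'x': 392.0, 'y': 88.6, 'z': 32.5, 'rx': 0.0, 'ry': 0.1, 'rz': -62.0}
{'x': 441.1, 'y': 99.6, 'z': 36.6, 'rx': 0.0, 'ry': 0.1, 'rz': -69.7}
{'x': 490.1, 'y': 110.7, 'z': 40.6, 'rx': 0.0, 'ry': 0.1, 'rz': -77.5}
```

Emit:
{"name": "arm_command", "arguments": {
  "motion": [
    {"x":49,"y":11,"z":4,"rx":0,"ry":0,"rz":-8,"hand":-1},
    {"x":98,"y":22,"z":8,"rx":0,"ry":0,"rz":-15,"hand":-1},
    {"x":147,"y":33,"z":12,"rx":0,"ry":0,"rz":-23,"hand":-1},
    {"x":196,"y":44,"z":16,"rx":0,"ry":0,"rz":-31,"hand":-1},
    {"x":245,"y":55,"z":20,"rx":0,"ry":0,"rz":-39,"hand":-1},
    {"x":294,"y":66,"z":24,"rx":0,"ry":0,"rz":-46,"hand":-1},
    {"x":343,"y":77,"z":28,"rx":0,"ry":0,"rz":-54,"hand":-1},
    {"x":392,"y":89,"z":32,"rx":0,"ry":0,"rz":-62,"hand":-1},
    {"x":441,"y":100,"z":36,"rx":0,"ry":0,"rz":-70,"hand":-1},
    {"x":490,"y":111,"z":41,"rx":0,"ry":0,"rz":-77.5,"hand":-1}
  ]
}}

```text
clock: 3.28
tcp_pos: [0.517, 0.3, 0.3193]
orientation: [0.0, 0.062, 0.998, 0.0]
wrist_force: [0.3, -0.7, -0.4]
finger_gap: 0.0853
```

```bash
python3 - <<'E'
from h import *
p,R=cur(); print(p,R.as_matrix().round(3)[:,0],get_state()['joint_pos'].round(2))
l=line(p,R,[.533,.365,.22],down(172.9),3); l+=line([.533,.365,.22],down(172.9),[.533,.365,.111],down(172.9),4); rows(p,R,l)
E
```

```text
[0.51700549 0.29999853 0.31928284] [-0.992  0.124 -0.001] [ 0.39  0.36  0.32  1.53 -0.    0.52]
{'x': -2.6, 'y': 22.2, 'z': 33.1, 'rx': 0.0, 'ry': 0.0, 'rz': 0.0}
{'x': -5.2, 'y': 44.3, 'z': 66.2, 'rx': 0.0, 'ry': 0.0, 'rz': 0.0}
{'x': -7.8, 'y': 66.5, 'z': 99.3, 'rx': 0.0, 'ry': 0.0, 'rz': 0.0}
{'x': -7.8, 'y': 66.5, 'z': 126.5, 'rx': 0.0, 'ry': 0.0, 'rz': 0.0}
{'x': -7.7, 'y': 66.5, 'z': 153.8, 'rx': 0.0, 'ry': 0.0, 'rz': 0.0}
{'x': -7.7, 'y': 66.5, 'z': 181.0, 'rx': 0.0, 'ry': 0.0, 'rz': 0.0}
{'x': -7.7, 'y': 66.5, 'z': 208.3, 'rx': 0.0, 'ry': 0.0, 'rz': 0.0}
```

Emit:
{"name": "arm_command", "arguments": {
  "motion": [
    {"x":-3,"y":22,"z":33,"rx":0,"ry":0,"rz":0,"hand":-1},
    {"x":-5,"y":44,"z":66,"rx":0,"ry":0,"rz":0,"hand":-1},
    {"x":-8,"y":66.5,"z":90,"rx":0,"ry":0,"rz":0,"hand":-1},
    {"x":-8,"y":66.5,"z":126,"rx":0,"ry":0,"rz":0,"hand":-1},
    {"x":-8,"y":66.5,"z":154,"rx":0,"ry":0,"rz":0,"hand":-1},
    {"x":-8,"y":66.5,"z":181,"rx":0,"ry":0,"rz":0,"hand":-1},
    {"x":-8,"y":66.5,"z":205,"rx":0,"ry":0,"rz":0,"hand":-1},
    {"x":-8,"y":66.5,"z":205,"rx":0,"ry":0,"rz":0,"hand":-1}
  ]
}}

```text
clock: 4.28
tcp_pos: [0.5318, 0.3624, 0.112]
orientation: [-0.002, 0.064, 0.998, -0.001]
wrist_force: [-0.4, -0.4, 0.6]
finger_gap: 0.0855
```

```bash
python3 - <<'E'
from h import *
s=get_state(); p,R=cur(); print(p,R.as_matrix().round(3)[:,0],s['wrist_force'])
q=viewer.read_camera('side'); cv2.imwrite('pics/s1.png',cv2.resize(q['image'][200:400,150:450,::-1],None,fx=2.5,fy=2.5))
E
```

```text
[0.53175625 0.36239069 0.11197017] [-0.992  0.128  0.004] [-0.42860314 -0.41281282  0.56381769]
```

View pics/s1.png

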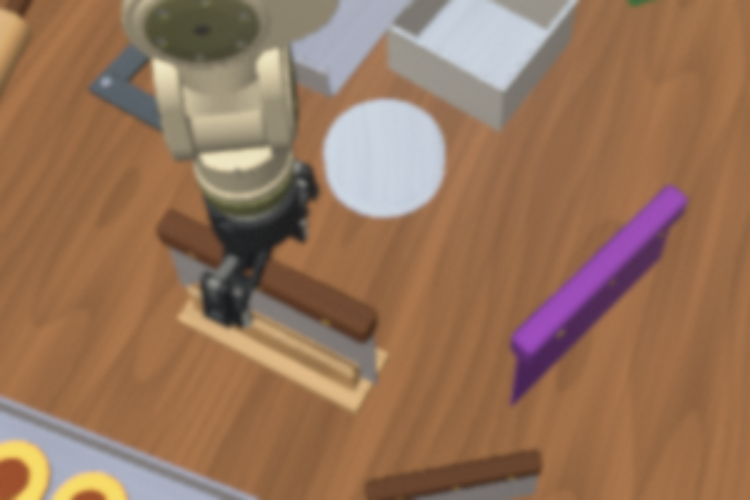

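The handle is between the fingers. Closing now.

Emit:
{"name": "arm_command", "arguments": {
  "motion": [
    {"x":0,"y":1,"z":0,"rx":0,"ry":0,"rz":0,"hand":-0.3},
    {"x":0,"y":1,"z":0,"rx":0,"ry":0,"rz":0,"hand":0.2},
    {"x":0,"y":1,"z":0,"rx":0,"ry":0,"rz":0,"hand":1},
    {"x":0,"y":1,"z":0,"rx":0,"ry":0,"rz":0,"hand":1},
    {"x":0,"y":1,"z":0,"rx":0,"ry":0,"rz":0,"hand":1},
    {"x":0,"y":1,"z":0,"rx":0,"ry":0,"rz":0,"hand":1},
    {"x":0,"y":1,"z":0,"rx":0,"ry":0,"rz":0,"hand":1},
    {"x":0,"y":1,"z":0,"rx":0,"ry":0,"rz":0,"hand":1}
  ],
  "force": 110
}}

```text
clock: 5.32
tcp_pos: [0.5341, 0.3645, 0.1153]
orientation: [0.001, 0.064, 0.998, 0.0]
wrist_force: [0.0, 0.1, 5.1]
finger_gap: 0.0245
```

Emit:
{"name": "arm_command", "arguments": {
  "motion": [
    {"x":0,"y":0,"z":-15,"rx":0,"ry":0,"rz":0,"hand":1},
    {"x":0,"y":0,"z":-35,"rx":0,"ry":0,"rz":0,"hand":1},
    {"x":0,"y":0,"z":-60,"rx":0,"ry":0,"rz":0,"hand":1},
    {"x":0,"y":0,"z":-100,"rx":0,"ry":0,"rz":0,"hand":1},
    {"x":0,"y":0,"z":-145,"rx":0,"ry":0,"rz":0,"hand":1},
    {"x":0,"y":0,"z":-190,"rx":0,"ry":0,"rz":0,"hand":1},
    {"x":0,"y":0,"z":-240,"rx":0,"ry":0,"rz":0,"hand":1},
    {"x":0,"y":0,"z":-240,"rx":0,"ry":0,"rz":0,"hand":1}
  ]
}}

```text
clock: 6.32
tcp_pos: [0.5344, 0.3648, 0.3593]
orientation: [0.003, 0.064, 0.998, 0.002]
wrist_force: [0.6, 0.2, -2.9]
finger_gap: 0.0244
```

```bash
cat > look2.py <<'E'
from h import *
import sys
s=get_state(); p,R=cur(); print(p,R.as_matrix().round(3).tolist(),s['wrist_force'],s['finger_gap'])
for n in ['side','top']:
    q=viewer.read_camera(n); save(q,sys.argv[1]+n+'.png'); w=world(q).reshape(-1,3)
    t=R.inv().apply(w-p)*1000   # tool frame mm
    # blade: |y|<20, x within 125, z from 20 to 130
    m=(abs(t[:,1])<25)&(abs(t[:,0])<125)&(t[:,2]>10)&(t[:,2]<125)
    B=t[m]; print(n,m.sum(),'x',np.percentile(B[:,0],[0.5,99.5]).round(1),'z',np.percentile(B[:,2],[1,99,100]).round(1))
    A=np.c_[B[:,[0,2]],np.ones(len(B))]; c,_,_,_=np.linalg.lstsq(A,B[:,1],rcond=None); print(' y=',c.round(3), np.std(B[:,1]-A@c).round(2))
    for lo in range(-110,110,22):
        k=(B[:,0]>lo)&(B[:,0]<lo+22)
        if k.sum()>5: print('  x',lo+11,'zmax',B[k][:,2].max().round(1),end='')
    print()
    m=(abs(t[:,1])<25)&(abs(t[:,0])<125)&(t[:,2]>-40)&(t[:,2]<5)&(abs(t[:,0])>35)
    B=t[m]; print(' handle x',np.percentile(B[:,0],[0.5,99.5]).round(1),'zmin',np.percentile(B[:,2],2).round(1))
    l=B[:,2]<np.percentile(B[:,2],2)+12
    if l.sum()>20: print(' top slope dz/dx',np.polyfit(B[l][:,0],B[l][:,2],1).round(3),' dy/dx',np.polyfit(B[l][:,0],B[l][:,1],1).round(3))
E
python3 look2.py a
```

```text
[0.53442466 0.36476619 0.35925754] [[-0.992, 0.128, 0.007], [0.128, 0.992, 0.004], [-0.006, 0.004, -1.0]] [ 0.6142466   0.18709322 -2.86975557] 0.02442616468954745
side 1757 x [-108.   110.5] z [ 14.9 100.4 103.9]
 y= [-0.004 -0.003  0.788] 0.74
  x -99 zmax 103.0  x -77 zmax 100.6  x -55 zmax 103.3  x -33 zmax 103.4  x -11 zmax 100.7  x 11 zmax 101.8  x 33 zmax 100.6  x 55 zmax 103.9  x 77 zmax 100.6  x 99 zmax 101.3
 handle x [-106.8  110.7] zmin -37.2
 top slope dz/dx [  0.    -33.452]  dy/dx [-0.006  2.65 ]
top 936 x [-109.1  108.4] z [ 31.1 105.8 109.4]
 y= [-0.004 -0.001 -0.211] 0.59
  x -99 zmax 109.1  x -77 zmax 106.5  x -55 zmax 109.4  x -33 zmax 105.1  x -11 zmax 46.6  x 11 zmax 108.4  x 33 zmax 106.2  x 55 zmax 109.1  x 77 zmax 107.0  x 99 zmax 104.0
 handle x [-108.5  106.7] zmin -32.5
 top slope dz/dx [-4.0000e-03 -2.8284e+01]  dy/dx [-0.012 -1.202]
```

View pics/aside.png

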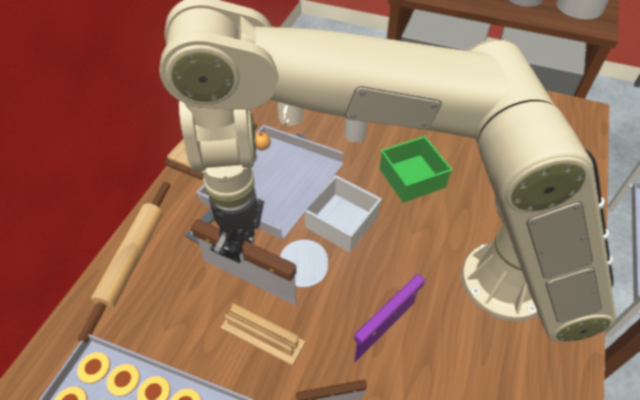

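```bash
cat >> h.py <<'E'
T=np.array([.654,.035,.175]); YAW=-10.75; S=38.; C=np.array([-62.3,41.3])
def pose(a,h,lead=0.,c=C,s=S):
    Rz=Rot.from_euler('z',YAW,degrees=True)
    Rp=Rz*Rot.from_euler('y',-a); 
    p=T+Rp.apply(np.array([c[0],c[1],h])/1000)
    return p,Rz*Rot.from_euler('y',-(a+lead))*down(90-s+180)
E
python3 - <<'E'
from h import *
p,R=cur()
b=pose(-.105,103+70); print(b[0])
m=[.60,.2,.37]
rows(p,R,line(p,R,[.575,.22,.37],down(197),4)+line([.575,.22,.37],down(197),b[0],b[1],5))
E
```

```text
[0.61864731 0.08374966 0.3535767 ]
{'x': -14.9, 'y': -34.4, 'z': -4.0, 'rx': -0.0, 'ry': -0.0, 'rz': -6.1}
{'x': -29.8, 'y': -68.9, 'z': -8.0, 'rx': -0.0, 'ry': -0.0, 'rz': -12.2}
{'x': -44.7, 'y': -103.3, 'z': -12.0, 'rx': -0.0, 'ry': -0.0, 'rz': -18.3}
{'x': -59.6, 'y': -137.8, 'z': -16.0, 'rx': -0.0, 'ry': -0.0, 'rz': -24.4}
{'x': -71.8, 'y': -163.7, 'z': -12.7, 'rx': -0.6, 'ry': 1.1, 'rz': -29.2}
{'x': -83.9, 'y': -189.6, 'z': -9.5, 'rx': -1.1, 'ry': 2.2, 'rz': -34.0}
{'x': -96.1, 'y': -215.5, 'z': -6.2, 'rx': -1.7, 'ry': 3.3, 'rz': -38.9}
{'x': -108.2, 'y': -241.4, 'z': -2.9, 'rx': -2.3, 'ry': 4.4, 'rz': -43.7}
{'x': -120.4, 'y': -267.3, 'z': 0.4, 'rx': -2.9, 'ry': 5.5, 'rz': -48.6}
```

Emit:
{"name": "arm_command", "arguments": {
  "motion": [
    {"x":-15,"y":-34,"z":-4,"rx":0,"ry":0,"rz":-6,"hand":1},
    {"x":-30,"y":-69,"z":-8,"rx":0,"ry":0,"rz":-12,"hand":1},
    {"x":-45,"y":-103,"z":-12,"rx":0,"ry":0,"rz":-18,"hand":1},
    {"x":-60,"y":-138,"z":-16,"rx":0,"ry":0,"rz":-24,"hand":1},
    {"x":-72,"y":-164,"z":-13,"rx":-0.6,"ry":1.1,"rz":-29,"hand":1},
    {"x":-84,"y":-190,"z":-10,"rx":-1.1,"ry":2.2,"rz":-34,"hand":1},
    {"x":-96,"y":-215,"z":-6,"rx":-1.7,"ry":3.3,"rz":-39,"hand":1},
    {"x":-108,"y":-241,"z":-3,"rx":-2.3,"ry":4.4,"rz":-43.7,"hand":1},
    {"x":-120.4,"y":-267.3,"z":0.4,"rx":-2.9,"ry":5.5,"rz":-48.6,"hand":1},
    {"x":-120.4,"y":-267.3,"z":0.4,"rx":-2.9,"ry":5.5,"rz":-48.6,"hand":1}
  ]
}}

```text
clock: 7.68
tcp_pos: [0.6187, 0.0815, 0.3501]
orientation: [-0.048, -0.35, 0.935, 0.028]
wrist_force: [0.9, 1.3, -2.6]
finger_gap: 0.0249
```

```bash
python3 look2.py b; python3 - <<'E'
from h import *
p,R=cur(); b=pose(-.105,173); print((p-b[0])*1000, np.degrees((R.inv()*b[1]).as_rotvec()))
b=pose(-.105,108); rows(p,R,[b])
E
```

```text
[0.61874153 0.08149182 0.35005765] [[-0.75, -0.653, -0.11], [-0.658, 0.753, 0.02], [0.07, 0.087, -0.994]] [ 0.85213741  1.28866594 -2.57415267] 0.024857895456864176
side 2699 x [-108.2  109.7] z [ 10.9 101.  104.7]
 y= [-2.000e-03 -0.000e+00  2.276e+00] 1.66
  x -99 zmax 102.6  x -77 zmax 101.4  x -55 zmax 103.9  x -33 zmax 104.1  x -11 zmax 103.6  x 11 zmax 104.7  x 33 zmax 102.6  x 55 zmax 103.2  x 77 zmax 102.8  x 99 zmax 102.8
 handle x [-108.4  108.5] zmin -36.7
 top slope dz/dx [-2.0000e-03 -3.2482e+01]  dy/dx [-2.000e-03  6.463e+00]
[-0.46425381 -0.1186744  -1.75384552] [ 0.1803109  -0.1498157  -0.04692464]
{'x': -0.5, 'y': -0.3, 'z': 63.2, 'rx': 0.2, 'ry': -0.1, 'rz': -0.0}Traceback (most recent call last):
  File "look2.py", line 9, in <module>
    B=t[m]; print(n,m.sum(),'x',np.percentile(B[:,0],[0.5,99.5]).round(1),'z',np.percentile(B[:,2],[1,99,100]).round(1))
                                ~~~~~~~~~~~~~^^^^^^^^^^^^^^^^^^^
    return _quantile_unchecked(
        a, q, axis, out, overwrite_input, method, keepdims, weights)
    return _ureduce(a,
                    func=_quantile_ureduce_func,
    ...<5 lines>...
                    overwrite_input=overwrite_input,
                    method=method)
    r = func(a, **kwargs)
    result = _quantile(arr,
                       quantiles=q,
    ...<2 lines>...
                       out=out,
                       weights=wgt)
    slices_having_nans = np.isnan(arr[-1, ...])
                                  ~~~^^^^^^^^^
IndexError: index -1 is out of bounds for axis 0 with size 0
```

View pics/btop.png

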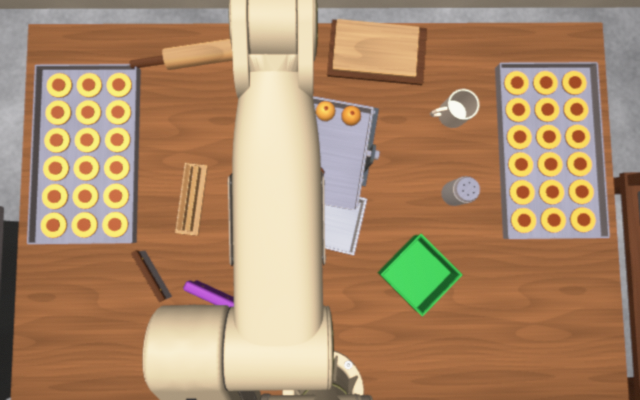

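View pics/bside.png

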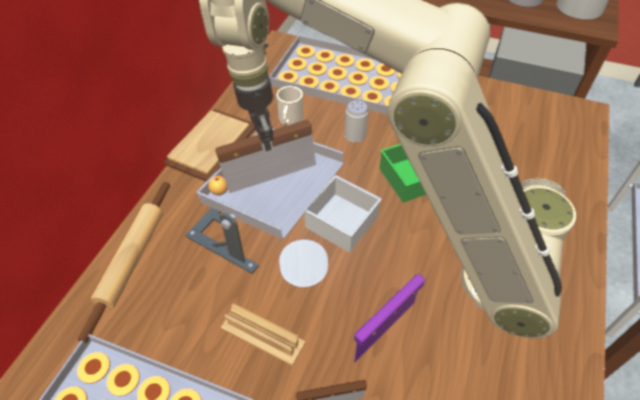

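The blade is over the pan with the right slant. I'll descend to just above the floor.

Emit:
{"name": "arm_command", "arguments": {
  "motion": [
    {"x":0,"y":0,"z":15,"rx":0.1,"ry":-0.1,"rz":0,"hand":1},
    {"x":0,"y":0,"z":30,"rx":0.2,"ry":-0.1,"rz":0,"hand":1},
    {"x":-0.5,"y":0,"z":45,"rx":0.2,"ry":-0.1,"rz":0,"hand":1},
    {"x":-0.5,"y":-0.3,"z":55,"rx":0.2,"ry":-0.1,"rz":0,"hand":1},
    {"x":-0.5,"y":-0.3,"z":62,"rx":0.2,"ry":-0.1,"rz":0,"hand":1},
    {"x":-0.5,"y":-0.3,"z":62,"rx":0.2,"ry":-0.1,"rz":0,"hand":1}
  ]
}}

```text
clock: 8.52
tcp_pos: [0.6124, 0.0853, 0.2919]
orientation: [-0.044, -0.352, 0.935, 0.026]
wrist_force: [-0.1, -0.2, -2.9]
finger_gap: 0.0247
```

```bash
cat > look3.py <<'E'
from h import *
import sys
s=get_state(); p,R=cur(); print(p,s['wrist_force'],s['joint_pos'].round(2))
Rz=Rot.from_euler('z',YAW,degrees=True)
for x in [-110,110]:
    e=Rz.inv().apply(p+R.apply([x/1000,0,.103])-T)*1000; print('blade end',x,'stand frame',e.round(1))
q=viewer.read_camera('side'); 
cv2.imwrite('pics/'+sys.argv[1]+'.png',cv2.resize(q['image'][90:290,150:400,::-1],None,fx=3,fy=3,interpolation=cv2.INTER_CUBIC))
w=world(q); W=w.reshape(-1,3); L=Rz.inv().apply(W-T)*1000
# floor slope: points on strip in front (x<-30) not near blade, y between 60..130
m=(L[:,0]>-135)&(L[:,0]<-70)&(L[:,1]>70)&(L[:,1]<130)&(L[:,2]<60)&(L[:,2]>-110)
c=np.polyfit(L[m][:,0],L[m][:,2],1); print('floor a',np.arctan(c[0]),'pan',np.arctan(c[0])+.105,'z at axis',c[1],m.sum(),np.std(L[m][:,2]-np.polyval(c,L[m][:,0])))
for r in finder.masks_of(q,'roll1'):
    if r['score']>.3: print('roll',round(r['score'],2),np.round(r['at']),np.round(Rz.inv().apply(np.nanmedian(w[r['region']],0)-T)*1000))
E
python3 look3.py c1
python3 - <<'E'
from h import *
q=viewer.read_camera('top'); w=world(q); W=w.reshape(-1,3)
m=(abs(W[:,0]-.53)<.12)&(abs(W[:,1]-.365)<.06)&(W[:,2]>.04)&(W[:,2]<.07)
def f(P): return cv2.minAreaRect((P[:,:2]*1000).astype(np.float32))
print(f(W[m]),m.sum())
cv2.imwrite('pics/st.png',cv2.resize(q['image'][150:250,165:225,::-1],None,fx=6,fy=6,interpolation=cv2.INTER_CUBIC))
S=W[m]; u=np.array([np.cos(np.radians(-7.1)),np.sin(np.radians(-7.1))]); n=np.array([-u[1],u[0]])
d=S[:,:2]@n*1000; print(np.histogram(d,bins=30)); print((S[:,:2]@u*1000).min(),(S[:,:2]@u*1000).max(), np.array([.534,.3645])@n*1000,np.array([.534,.3645])@u*1000)
E
```

```text
[0.61243579 0.0853388  0.29185339] [-0.10563996 -0.20617816 -2.89448628] [-0.    0.49  0.46  1.63  0.02 -0.72]
blade end -110 stand frame [  6.5 128.4   7.4]
blade end 110 stand frame [-128.   -45.1   21.4]
floor a -0.1099467872376426 pan -0.004946787237642608 z at axis 1.5457574494685922 401 1.8626879235952887
roll 0.73 [216. 187.] [ 72. 102.  34.]
roll 0.57 [247. 153.] [ 75. -22.  37.]
roll 0.49 [257. 142.] [ 85. -72.  23.]
((530.0849609375, 366.64605712890625), (39.42919921875, 178.83050537109375), 83.27570343017578) 863
(array([31, 77, 57, 31, 23, 21, 25, 17, 21, 19, 24, 27,  6,  0,  0,  0, 14,
       53, 37, 40, 38, 48, 40, 51, 45, 35, 29, 27, 21,  6]), array([409.75692556, 411.07350564, 412.39008573, 413.70666581,
       415.02324589, 416.33982597, 417.65640605, 418.97298614,
       420.28956622, 421.6061463 , 422.92272638, 424.23930646,
       425.55588655, 426.87246663, 428.18904671, 429.50562679,
       430.82220687, 432.13878696, 433.45536704, 434.77194712,
       436.0885272 , 437.40510728, 438.72168737, 440.03826745,
       441.35484753, 442.67142761, 443.98800769, 445.30458778,
       446.62116786, 447.93774794, 449.25432802]))
391.1675455212054 570.0315572849385 427.7081799386837 484.8525165589414
```

View pics/c1.png

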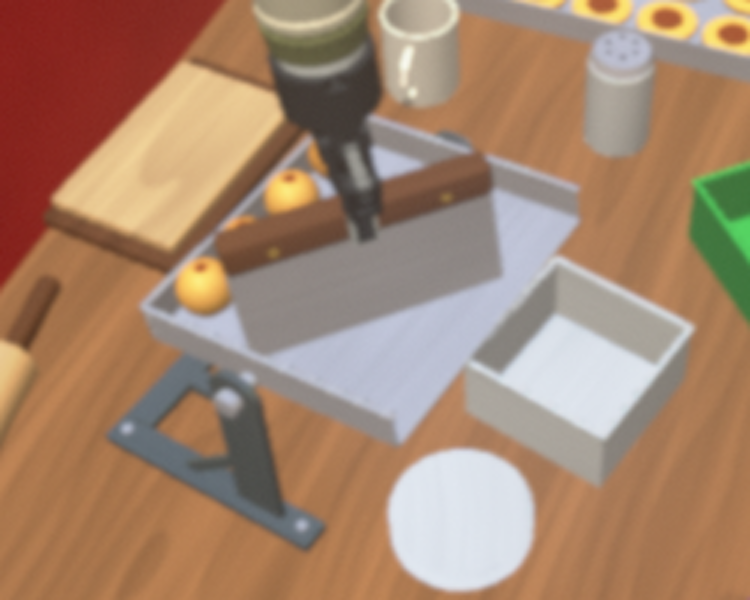

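View pics/st.png

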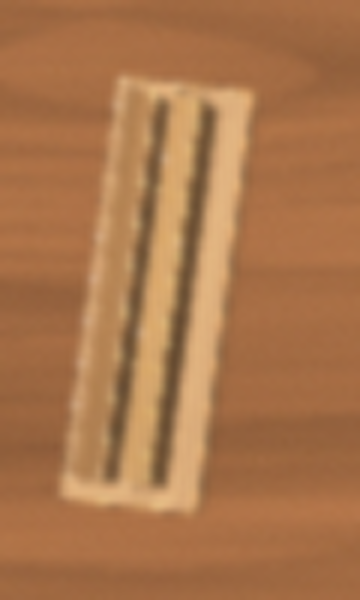

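```bash
python3 - <<'E'
from h import *
p,R=cur(); 
ps=[pose(-.105,105,.0),pose(-.105,103,.01),pose(-.105,102,.02)]+[pose(a,102,.02) for a in [-.09,-.07,-.05,-.05]]
rows(p,R,ps)
E
```

```text
{'x': 0.6, 'y': 0.4, 'z': 6.9, 'rx': -0.2, 'ry': 0.1, 'rz': 0.0}
{'x': 0.6, 'y': 0.4, 'z': 8.9, 'rx': 0.2, 'ry': -0.2, 'rz': 0.0}
{'x': 0.6, 'y': 0.4, 'z': 9.9, 'rx': 0.7, 'ry': -0.6, 'rz': 0.0}
{'x': 1.6, 'y': 1.6, 'z': 10.8, 'rx': 1.4, 'ry': -1.1, 'rz': 0.0}
{'x': 2.8, 'y': 3.2, 'z': 12.1, 'rx': 2.3, 'ry': -1.8, 'rz': 0.0}
{'x': 4.0, 'y': 4.8, 'z': 13.4, 'rx': 3.2, 'ry': -2.5, 'rz': 0.0}
{'x': 4.0, 'y': 4.8, 'z': 13.4, 'rx': 3.2, 'ry': -2.5, 'rz': 0.0}
```

Emit:
{"name": "arm_command", "arguments": {
  "motion": [
    {"x":0.6,"y":0.4,"z":6,"rx":-0.2,"ry":0.1,"rz":0,"hand":1},
    {"x":0.6,"y":0.4,"z":8.5,"rx":0.2,"ry":-0.2,"rz":0,"hand":1},
    {"x":0.6,"y":0.4,"z":9.9,"rx":0.7,"ry":-0.6,"rz":0,"hand":1},
    {"x":1.6,"y":1.6,"z":10.8,"rx":1.4,"ry":-1.1,"rz":0,"hand":1},
    {"x":2.8,"y":3.2,"z":12.1,"rx":2.3,"ry":-1.8,"rz":0,"hand":1},
    {"x":4,"y":4.8,"z":13.4,"rx":3.2,"ry":-2.5,"rz":0,"hand":1},
    {"x":4,"y":4.8,"z":13.4,"rx":3.2,"ry":-2.5,"rz":0,"hand":1}
  ]
}}

```text
clock: 9.55
tcp_pos: [0.6046, 0.0865, 0.2806]
orientation: [-0.013, -0.353, 0.936, 0.008]
wrist_force: [-2.6, -0.3, 5.5]
finger_gap: 0.0246
```

```bash
python3 look3.py c2; python3 - <<'E'
from h import *
p,R=cur(); b=pose(-.05,102,.02); print((R.inv().apply(p-b[0]))*1000,np.degrees((R.inv()*b[1]).as_rotvec()))
E
```

```text
[0.60457756 0.08650757 0.28063791] [-2.61703449 -0.30034771  5.50227481] [ 0.01  0.41  0.3   1.49  0.01 -0.71]
blade end -110 stand frame [  6.4 128.1   0.7]
blade end 110 stand frame [-128.8  -45.4    4.7]
floor a -0.02950164134449568 pan 0.07549835865550432 z at axis 3.299837082130276 406 1.9457145813078538
roll 0.68 [250. 153.] [ 70. -20.  37.]
roll 0.66 [229. 164.] [78. 39. 45.]
roll 0.58 [219. 184.] [ 70. 101.  38.]
[ 0.62340773  0.77516857 -0.57083264] [ 0.01728131 -0.0359353   0.04925056]
```

View pics/c2.png

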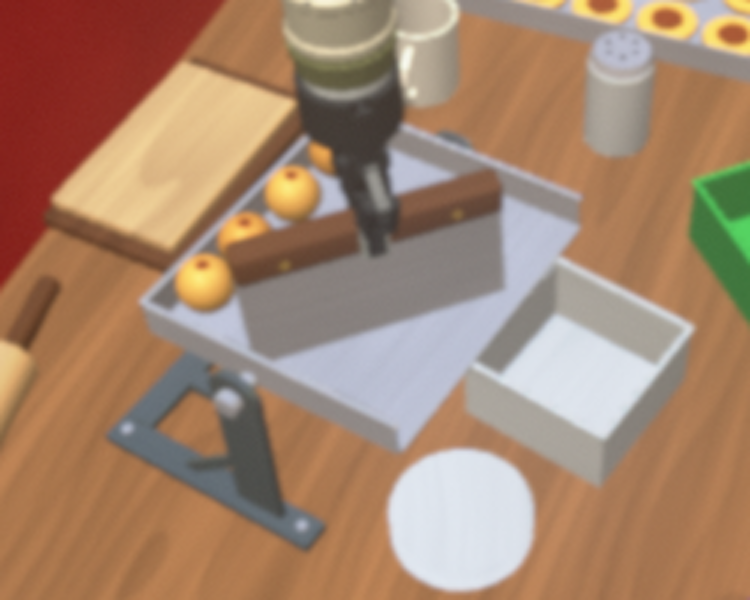

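```bash
cat > sweep.py <<'E'
from h import *
import sys
# args: a_now list of a
a0=float(sys.argv[1]); b=pose(a0,102,.02)
rows(b[0],b[1],[pose(float(a),102,.02) for a in sys.argv[2:]])
E
python3 sweep.py -.05 -.03 -.01 .01 .03 .05 .07 .09 .11 .13 .15; echo; python3 sweep.py .15 .18 .21 .24 .27 .30 .33 .36 .39 .42 .42
```

```text
{'x': 1.3, 'y': 1.6, 'z': 1.2, 'rx': 0.9, 'ry': -0.7, 'rz': 0.0}
{'x': 2.5, 'y': 3.2, 'z': 2.5, 'rx': 1.8, 'ry': -1.4, 'rz': 0.0}
{'x': 3.7, 'y': 4.8, 'z': 3.8, 'rx': 2.7, 'ry': -2.1, 'rz': -0.0}
{'x': 5.0, 'y': 6.3, 'z': 5.1, 'rx': 3.6, 'ry': -2.8, 'rz': 0.0}
{'x': 6.2, 'y': 7.9, 'z': 6.5, 'rx': 4.5, 'ry': -3.5, 'rz': 0.0}
{'x': 7.3, 'y': 9.4, 'z': 8.0, 'rx': 5.4, 'ry': -4.2, 'rz': 0.0}
{'x': 8.5, 'y': 10.9, 'z': 9.4, 'rx': 6.3, 'ry': -4.9, 'rz': 0.0}
{'x': 9.7, 'y': 12.4, 'z': 10.9, 'rx': 7.2, 'ry': -5.6, 'rz': 0.0}
{'x': 10.8, 'y': 13.8, 'z': 12.5, 'rx': 8.1, 'ry': -6.3, 'rz': 0.0}
{'x': 11.9, 'y': 15.2, 'z': 14.0, 'rx': 9.0, 'ry': -7.1, 'rz': 0.0}

{'x': 1.9, 'y': 2.4, 'z': 1.9, 'rx': 1.4, 'ry': -1.1, 'rz': 0.0}
{'x': 3.7, 'y': 4.8, 'z': 3.8, 'rx': 2.7, 'ry': -2.1, 'rz': 0.0}
{'x': 5.6, 'y': 7.1, 'z': 5.8, 'rx': 4.1, 'ry': -3.2, 'rz': 0.0}
{'x': 7.3, 'y': 9.4, 'z': 8.0, 'rx': 5.4, 'ry': -4.2, 'rz': 0.0}
{'x': 9.1, 'y': 11.6, 'z': 10.2, 'rx': 6.8, 'ry': -5.3, 'rz': 0.0}
{'x': 10.8, 'y': 13.8, 'z': 12.5, 'rx': 8.1, 'ry': -6.3, 'rz': 0.0}
{'x': 12.4, 'y': 15.9, 'z': 14.8, 'rx': 9.5, 'ry': -7.4, 'rz': 0.0}
{'x': 14.0, 'y': 18.0, 'z': 17.3, 'rx': 10.8, 'ry': -8.5, 'rz': 0.0}
{'x': 15.6, 'y': 20.0, 'z': 19.8, 'rx': 12.2, 'ry': -9.5, 'rz': 0.0}
{'x': 15.6, 'y': 20.0, 'z': 19.8, 'rx': 12.2, 'ry': -9.5, 'rz': 0.0}
```

Emit:
{"name": "arm_command", "arguments": {
  "motion": [
    {"x":1.3,"y":1.6,"z":1.2,"rx":0.9,"ry":-0.7,"rz":0,"hand":1},
    {"x":2.5,"y":3.2,"z":2.5,"rx":1.8,"ry":-1.4,"rz":0,"hand":1},
    {"x":3.7,"y":4.8,"z":3.8,"rx":2.7,"ry":-2.1,"rz":0,"hand":1},
    {"x":5,"y":6.3,"z":5.1,"rx":3.6,"ry":-2.8,"rz":0,"hand":1},
    {"x":6.2,"y":7.9,"z":6.5,"rx":4.5,"ry":-3.5,"rz":0,"hand":1},
    {"x":7.3,"y":9.4,"z":8,"rx":5.4,"ry":-4.2,"rz":0,"hand":1},
    {"x":8.5,"y":10.9,"z":9.4,"rx":6.3,"ry":-4.9,"rz":0,"hand":1},
    {"x":9.7,"y":12.4,"z":10.9,"rx":7.2,"ry":-5.6,"rz":0,"hand":1}
  ]
}}

```text
clock: 10.65
tcp_pos: [0.5889, 0.0893, 0.2699]
orientation: [0.055, -0.352, 0.934, -0.034]
wrist_force: [-5.9, 1.2, 6.4]
finger_gap: 0.0247
```

```bash
python3 look3.py c3
```

```text
[0.5888803  0.08928586 0.26994275] [-5.85498222  1.24560303  6.35783208] [ 0.03  0.24  0.03  1.24 -0.03 -0.69]
blade end -110 stand frame [  6.2 127.9   1.4]
blade end 110 stand frame [-128.   -45.6  -15.8]
floor a 0.12404020381493011 pan 0.22904020381493012 z at axis 2.7067653321082523 452 2.048041208790171
roll 0.5 [244. 166.] [33. 35. 53.]
roll 0.5 [262. 333.] [-196.  309. -134.]
roll 0.49 [261. 158.] [ 20. -19.  47.]
roll 0.45 [226. 192.] [ 29. 110.  46.]
```

View pics/c3.png

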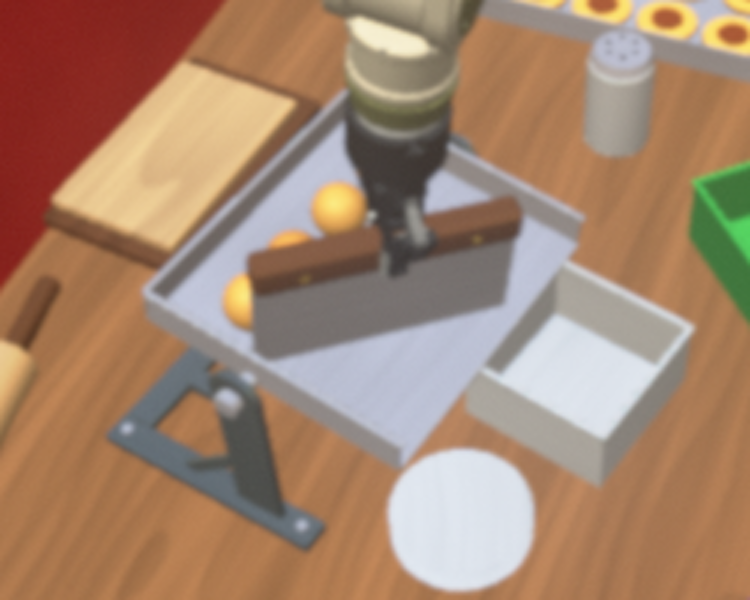

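Rolls run down towards the blade as planned. Continuing to tip.

```bash
python3 sweep.py .11 .14 .17 .2 .23 .26 .29 .32 .35 .38 .41
```

```text
{'x': 1.9, 'y': 2.4, 'z': 1.9, 'rx': 1.4, 'ry': -1.1, 'rz': -0.0}
{'x': 3.7, 'y': 4.8, 'z': 3.8, 'rx': 2.7, 'ry': -2.1, 'rz': 0.0}
{'x': 5.6, 'y': 7.1, 'z': 5.8, 'rx': 4.1, 'ry': -3.2, 'rz': -0.0}
{'x': 7.3, 'y': 9.4, 'z': 8.0, 'rx': 5.4, 'ry': -4.2, 'rz': -0.0}
{'x': 9.1, 'y': 11.6, 'z': 10.2, 'rx': 6.8, 'ry': -5.3, 'rz': -0.0}
{'x': 10.8, 'y': 13.8, 'z': 12.5, 'rx': 8.1, 'ry': -6.3, 'rz': -0.0}
{'x': 12.4, 'y': 15.9, 'z': 14.8, 'rx': 9.5, 'ry': -7.4, 'rz': -0.0}
{'x': 14.0, 'y': 18.0, 'z': 17.3, 'rx': 10.8, 'ry': -8.5, 'rz': -0.0}
{'x': 15.6, 'y': 20.0, 'z': 19.8, 'rx': 12.2, 'ry': -9.5, 'rz': -0.0}
{'x': 17.1, 'y': 21.9, 'z': 22.4, 'rx': 13.5, 'ry': -10.6, 'rz': 0.0}
```

Emit:
{"name": "arm_command", "arguments": {
  "motion": [
    {"x":1.9,"y":2.4,"z":1.9,"rx":1.4,"ry":-1.1,"rz":0,"hand":1},
    {"x":3.7,"y":4.8,"z":3.8,"rx":2.7,"ry":-2.1,"rz":0,"hand":1},
    {"x":5.6,"y":7.1,"z":5.8,"rx":4.1,"ry":-3.2,"rz":0,"hand":1},
    {"x":7.3,"y":9.4,"z":8,"rx":5.4,"ry":-4.2,"rz":0,"hand":1},
    {"x":9.1,"y":11.6,"z":10.2,"rx":6.8,"ry":-5.3,"rz":0,"hand":1},
    {"x":10.8,"y":13.8,"z":12.5,"rx":8.1,"ry":-6.3,"rz":0,"hand":1},
    {"x":12.4,"y":15.9,"z":14.8,"rx":9.5,"ry":-7.4,"rz":0,"hand":1},
    {"x":14,"y":18,"z":17.3,"rx":10.8,"ry":-8.5,"rz":0,"hand":1},
    {"x":15.6,"y":20,"z":19.8,"rx":12.2,"ry":-9.5,"rz":0,"hand":1},
    {"x":17.1,"y":21.9,"z":22.4,"rx":13.5,"ry":-10.6,"rz":0,"hand":1}
  ]
}}

```text
clock: 12.0
tcp_pos: [0.5648, 0.0937, 0.2437]
orientation: [0.182, -0.345, 0.914, -0.111]
wrist_force: [-5.4, -0.1, 5.3]
finger_gap: 0.0245
```

```bash
python3 look3.py c4
```

```text
[0.56481051 0.09373289 0.24371823] [-5.37913042 -0.13024904  5.30118616] [ 0.08 -0.01 -0.41  0.76 -0.11 -0.66]
blade end -110 stand frame [  5.8 127.8   3.2]
blade end 110 stand frame [-117.3  -45.7  -53.1]
floor a 0.41872884209599165 pan 0.5237288420959917 z at axis 2.3096037803903524 514 2.400654215938434
roll 0.7 [357. 209.] [-227. -115. -103.]
roll 0.69 [352. 203.] [-186. -131. -126.]
roll 0.64 [352. 222.] [-218.  -73. -126.]
roll 0.62 [336. 202.] [-141. -133. -130.]
```

View pics/c4.png

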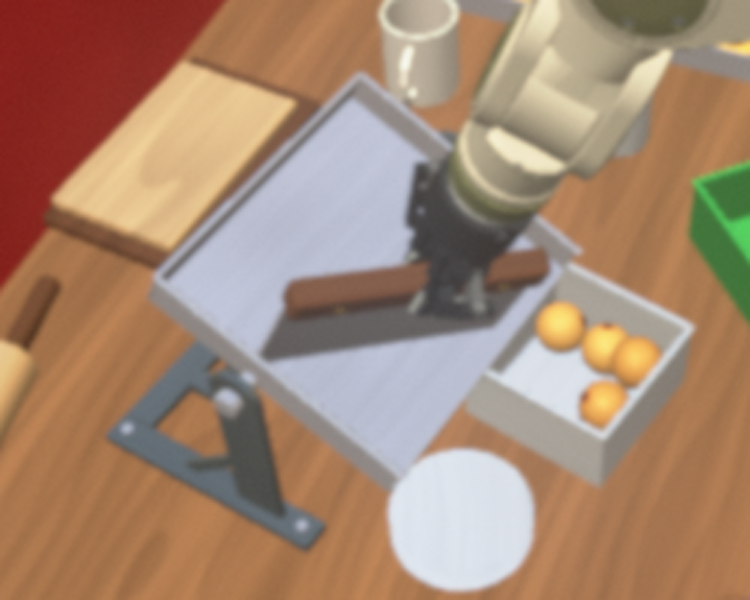

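All four rolls are in the tin (px ~560–640, 325–405 of the crop), with the pan at about 0.52 rad. Now I'll follow the pan back to its rest.

```bash
python3 - <<'E'
from h import *
b=pose(.41,102,.02)
rows(b[0],b[1],[pose(a,102,.02) for a in [.36,.31,.26,.21,.16,.11,.06,.01,-.04,-.09]])
print()
b=pose(-.09,102,.02)
rows(b[0],b[1],[pose(a,h,0) for a,h in [(-.105,104),(-.105,112),(-.105,130),(-.105,155),(-.105,180),(-.105,190)]])
E
```

```text
{'x': -3.2, 'y': -4.1, 'z': -2.9, 'rx': -2.3, 'ry': 1.8, 'rz': 0.0}
{'x': -6.5, 'y': -8.4, 'z': -5.5, 'rx': -4.5, 'ry': 3.5, 'rz': -0.0}
{'x': -9.9, 'y': -12.7, 'z': -7.8, 'rx': -6.8, 'ry': 5.3, 'rz': -0.0}
{'x': -13.4, 'y': -17.1, 'z': -9.9, 'rx': -9.0, 'ry': 7.1, 'rz': -0.0}
{'x': -16.9, 'y': -21.6, 'z': -11.7, 'rx': -11.3, 'ry': 8.8, 'rz': -0.0}
{'x': -20.4, 'y': -26.2, 'z': -13.2, 'rx': -13.5, 'ry': 10.6, 'rz': 0.0}
{'x': -24.0, 'y': -30.8, 'z': -14.4, 'rx': -15.8, 'ry': 12.3, 'rz': -0.0}
{'x': -27.7, 'y': -35.4, 'z': -15.3, 'rx': -18.1, 'ry': 14.1, 'rz': -0.0}
{'x': -31.3, 'y': -40.1, 'z': -15.9, 'rx': -20.3, 'ry': 15.9, 'rz': 0.0}
{'x': -35.0, 'y': -44.8, 'z': -16.2, 'rx': -22.6, 'ry': 17.6, 'rz': -0.0}

{'x': -1.0, 'y': -1.3, 'z': -2.9, 'rx': -1.6, 'ry': 1.2, 'rz': 0.0}
{'x': -1.2, 'y': -1.5, 'z': -10.9, 'rx': -1.6, 'ry': 1.2, 'rz': 0.0}
{'x': -1.6, 'y': -2.0, 'z': -28.9, 'rx': -1.6, 'ry': 1.2, 'rz': 0.0}
{'x': -2.1, 'y': -2.7, 'z': -53.9, 'rx': -1.6, 'ry': 1.2, 'rz': 0.0}
{'x': -2.6, 'y': -3.4, 'z': -78.8, 'rx': -1.6, 'ry': 1.2, 'rz': 0.0}
{'x': -2.9, 'y': -3.7, 'z': -88.8, 'rx': -1.6, 'ry': 1.2, 'rz': 0.0}
```

Emit:
{"name": "arm_command", "arguments": {
  "motion": [
    {"x":-3.2,"y":-4.1,"z":-2.9,"rx":-2.3,"ry":1.8,"rz":0,"hand":1},
    {"x":-6.5,"y":-8.4,"z":-5.5,"rx":-4.5,"ry":3.5,"rz":0,"hand":1},
    {"x":-9.9,"y":-12.7,"z":-7.8,"rx":-6.8,"ry":5.3,"rz":0,"hand":1},
    {"x":-13.4,"y":-17.1,"z":-9.9,"rx":-9,"ry":7.1,"rz":0,"hand":1},
    {"x":-16.9,"y":-21.6,"z":-11.7,"rx":-11.3,"ry":8.8,"rz":0,"hand":1},
    {"x":-20.4,"y":-26.2,"z":-13.2,"rx":-13.5,"ry":10.6,"rz":0,"hand":1},
    {"x":-24,"y":-30.8,"z":-14.4,"rx":-15.8,"ry":12.3,"rz":0,"hand":1},
    {"x":-27.7,"y":-35.4,"z":-15.3,"rx":-18.1,"ry":14.1,"rz":0,"hand":1},
    {"x":-31.3,"y":-40.1,"z":-15.9,"rx":-20.3,"ry":15.9,"rz":0,"hand":1},
    {"x":-35,"y":-44.8,"z":-16.2,"rx":-22.6,"ry":17.6,"rz":0,"hand":1}
  ]
}}

```text
clock: 13.35
tcp_pos: [0.6091, 0.0854, 0.2827]
orientation: [-0.031, -0.353, 0.935, 0.02]
wrist_force: [-3.4, 0.8, 6.5]
finger_gap: 0.0249
```

Emit:
{"name": "arm_command", "arguments": {
  "motion": [
    {"x":-1,"y":-1.3,"z":-2.9,"rx":-1.6,"ry":1.2,"rz":0,"hand":1},
    {"x":-1,"y":-1.3,"z":-4,"rx":-1.6,"ry":1.2,"rz":0,"hand":1},
    {"x":-1.2,"y":-1.5,"z":-11,"rx":-1.6,"ry":1.2,"rz":0,"hand":1},
    {"x":-1.6,"y":-2,"z":-29,"rx":-1.6,"ry":1.2,"rz":0,"hand":1},
    {"x":-2.1,"y":-2.7,"z":-54,"rx":-1.6,"ry":1.2,"rz":0,"hand":1},
    {"x":-2.6,"y":-3.4,"z":-79,"rx":-1.6,"ry":1.2,"rz":0,"hand":1},
    {"x":-2.9,"y":-3.7,"z":-92,"rx":-1.6,"ry":1.2,"rz":0,"hand":1}
  ]
}}

```text
clock: 14.22
tcp_pos: [0.6207, 0.0834, 0.3749]
orientation: [-0.044, -0.352, 0.934, 0.028]
wrist_force: [0.1, -0.5, -2.8]
finger_gap: 0.0246
```

```bash
python3 look3.py c5; python3 - <<'E'
from h import *
p,R=cur()
Y=172.9
h=[.534,.365,.30]
rows(p,R,line(p,R,[.575,.22,.38],down(197),5)+line([.575,.22,.38],down(197),h,down(Y),5))
E
```

```text
[0.62066974 0.08337021 0.37489528] [ 0.08212472 -0.52774348 -2.81620015] [-0.    0.56  0.78  1.89  0.02 -0.73]
blade end -110 stand frame [ 14.8 128.2  90.6]
blade end 110 stand frame [-119.7  -45.3  104.4]
floor a -0.11170357241003404 pan -0.006703572410034039 z at axis 1.3422202932539853 393 1.8357121851134353
roll 0.52 [336. 200.] [-140. -132. -129.]
roll 0.43 [353. 220.] [-221.  -93. -125.]
roll 0.41 [350. 227.] [-215.  -55. -123.]
{'x': -11.1, 'y': 26.6, 'z': 0.5, 'rx': 0.8, 'ry': -0.9, 'rz': 4.9}
{'x': -22.3, 'y': 53.2, 'z': 0.9, 'rx': 1.6, 'ry': -1.8, 'rz': 9.7}
{'x': -33.4, 'y': 79.9, 'z': 1.4, 'rx': 2.3, 'ry': -2.7, 'rz': 14.6}
{'x': -44.5, 'y': 106.5, 'z': 1.9, 'rx': 3.1, 'ry': -3.6, 'rz': 19.4}
{'x': -55.6, 'y': 133.1, 'z': 2.3, 'rx': 3.9, 'ry': -4.5, 'rz': 24.3}
{'x': -69.7, 'y': 158.9, 'z': 19.7, 'rx': 3.7, 'ry': -4.7, 'rz': 29.1}
{'x': -83.7, 'y': 184.7, 'z': 37.0, 'rx': 3.5, 'ry': -4.9, 'rz': 33.9}
{'x': -97.7, 'y': 210.6, 'z': 54.4, 'rx': 3.3, 'ry': -5.0, 'rz': 38.7}
{'x': -111.8, 'y': 236.4, 'z': 71.7, 'rx': 3.1, 'ry': -5.2, 'rz': 43.6}
{'x': -125.8, 'y': 262.2, 'z': 89.0, 'rx': 2.9, 'ry': -5.3, 'rz': 48.4}
```

View pics/c5.png

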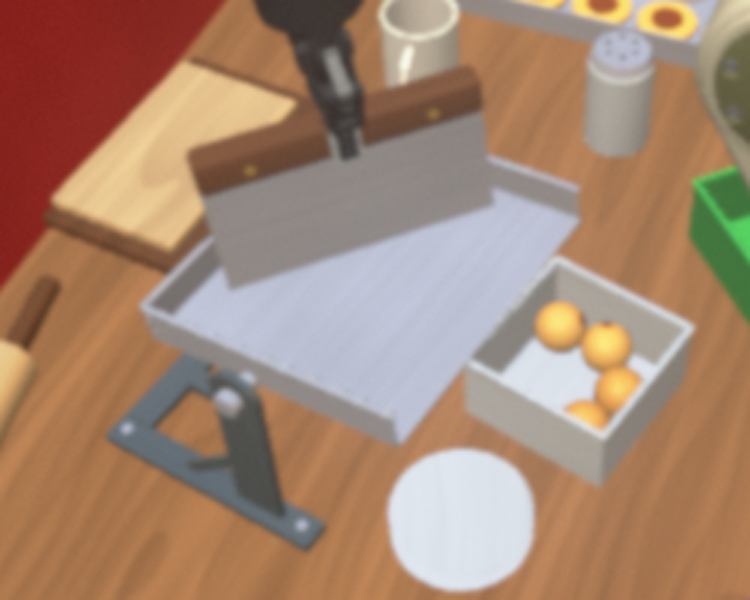

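The pan is back at rest and four rolls lie in the tin. I'll carry the scraper to its stand.

Emit:
{"name": "arm_command", "arguments": {
  "motion": [
    {"x":-11,"y":26.6,"z":0.5,"rx":0.8,"ry":-0.9,"rz":4.9,"hand":1},
    {"x":-22,"y":53,"z":1,"rx":1.6,"ry":-1.8,"rz":9.7,"hand":1},
    {"x":-33,"y":80,"z":1,"rx":2.3,"ry":-2.7,"rz":14.6,"hand":1},
    {"x":-44.5,"y":106.5,"z":2,"rx":3.1,"ry":-3.6,"rz":19.4,"hand":1},
    {"x":-55.6,"y":133,"z":2,"rx":3.9,"ry":-4.5,"rz":24.3,"hand":1},
    {"x":-69.7,"y":159,"z":20,"rx":3.7,"ry":-4.7,"rz":29.1,"hand":1},
    {"x":-83.7,"y":184.7,"z":37,"rx":3.5,"ry":-4.9,"rz":33.9,"hand":1},
    {"x":-97.7,"y":210.6,"z":54,"rx":3.3,"ry":-5,"rz":38.7,"hand":1},
    {"x":-111.8,"y":236.4,"z":72,"rx":3.1,"ry":-5.2,"rz":43.6,"hand":1},
    {"x":-125.8,"y":262.2,"z":89,"rx":2.9,"ry":-5.3,"rz":48.4,"hand":1}
  ]
}}

```text
clock: 15.58
tcp_pos: [0.5323, 0.3656, 0.2972]
orientation: [-0.003, 0.063, 0.998, -0.0]
wrist_force: [1.0, 0.5, -3.5]
finger_gap: 0.0247
```

```bash
python3 look2.py d; python3 - <<'E'
from h import *
p,R=cur()
rows(p,R,[([.534,.3647,z],down(172.9)) for z in (.25,.19,.165)])
E
```

```text
[0.53232508 0.36564703 0.29718566] [[-0.992, 0.127, -0.005], [0.127, 0.992, -0.0], [0.005, -0.001, -1.0]] [ 0.98066295  0.49633016 -3.49942481] 0.024678722210818495
side 1425 x [-107.9  110.9] z [ 17.6 100.8 103.8]
 y= [-0.003 -0.003  0.777] 0.73
  x -99 zmax 100.4  x -77 zmax 103.3  x -55 zmax 102.5  x -33 zmax 101.4  x -11 zmax 102.3  x 11 zmax 100.8  x 33 zmax 100.4  x 55 zmax 103.0  x 77 zmax 103.8  x 99 zmax 103.1
 handle x [-106.2  110.7] zmin -37.3
 top slope dz/dx [ -0.    -33.457]  dy/dx [-0.006  2.477]
top 782 x [-107.1  110.2] z [ 32.2 106.9 108.9]
 y= [-5.00e-03  3.00e-03  3.12e+00] 0.63
  x -99 zmax 106.9  x -77 zmax 107.1  x -55 zmax 108.9  x -33 zmax 106.6  x -11 zmax 50.8  x 11 zmax 106.1  x 33 zmax 107.9  x 55 zmax 107.5  x 77 zmax 108.8  x 99 zmax 108.0
 handle x [-106.3  109.5] zmin -33.3
 top slope dz/dx [-4.0000e-03 -2.8846e+01]  dy/dx [-0.012  2.163]
{'x': -3.9, 'y': -1.9, 'z': 45.3, 'rx': -0.1, 'ry': -0.5, 'rz': 0.1}
{'x': -4.4, 'y': -1.8, 'z': 105.3, 'rx': -0.1, 'ry': -0.5, 'rz': 0.1}
{'x': -4.7, 'y': -1.7, 'z': 130.3, 'rx': -0.1, 'ry': -0.5, 'rz': 0.1}
```

View pics/dside.png

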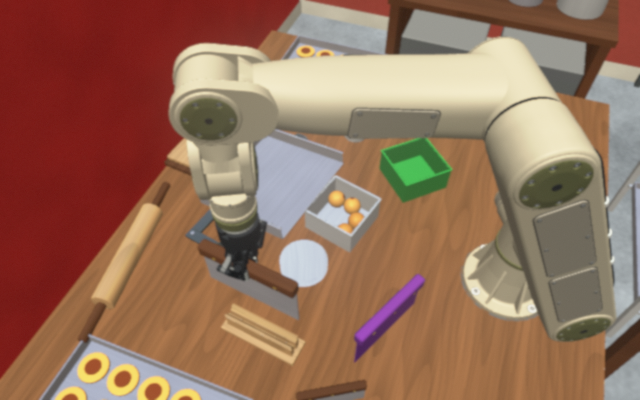

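Emit:
{"name": "arm_command", "arguments": {
  "motion": [
    {"x":-3,"y":-1.5,"z":30,"rx":-0.1,"ry":-0.4,"rz":0.1,"hand":1},
    {"x":-4,"y":-1.8,"z":65,"rx":-0.1,"ry":-0.5,"rz":0.1,"hand":1},
    {"x":-4.5,"y":-1.8,"z":95,"rx":-0.1,"ry":-0.5,"rz":0.1,"hand":1},
    {"x":-4.5,"y":-1.8,"z":110,"rx":-0.1,"ry":-0.5,"rz":0.1,"hand":1},
    {"x":-4.5,"y":-1.8,"z":110,"rx":-0.1,"ry":-0.5,"rz":0.1,"hand":1},
    {"x":-4.5,"y":-1.8,"z":110,"rx":-0.1,"ry":-0.5,"rz":0.1,"hand":1}
  ]
}}

```text
clock: 16.42
tcp_pos: [0.5379, 0.3629, 0.1901]
orientation: [0.003, 0.063, 0.998, 0.001]
wrist_force: [0.2, -0.2, -2.4]
finger_gap: 0.0248
```

```bash
python3 - <<'E'
from h import *
p,R=cur(); print(p,R.as_matrix().round(3).tolist())
rows(p,R,[([.534,.3647,z],down(172.9)) for z in (.16,.14,.1155)])
E
```

```text
[0.53792519 0.36289433 0.19011259] [[-0.992, 0.126, 0.007], [0.126, 0.992, 0.002], [-0.006, 0.003, -1.0]]
{'x': 4.3, 'y': 1.2, 'z': 30.1, 'rx': 0.2, 'ry': 0.4, 'rz': -0.1}
{'x': 4.4, 'y': 1.2, 'z': 50.1, 'rx': 0.2, 'ry': 0.4, 'rz': -0.1}
{'x': 4.6, 'y': 1.1, 'z': 74.6, 'rx': 0.2, 'ry': 0.4, 'rz': -0.1}
```

Emit:
{"name": "arm_command", "arguments": {
  "motion": [
    {"x":4,"y":1.2,"z":5,"rx":0.2,"ry":0.4,"rz":-0.1,"hand":1},
    {"x":4,"y":1.2,"z":5,"rx":0.2,"ry":0.4,"rz":-0.1,"hand":1},
    {"x":4,"y":1.2,"z":5,"rx":0.2,"ry":0.4,"rz":-0.1,"hand":1},
    {"x":4,"y":1.2,"z":5,"rx":0.2,"ry":0.4,"rz":-0.1,"hand":1}
  ]
}}

```text
clock: 16.92
tcp_pos: [0.5335, 0.3645, 0.1837]
orientation: [-0.001, 0.062, 0.998, -0.001]
wrist_force: [-0.5, 0.2, -2.9]
finger_gap: 0.0245
```

```bash
python3 - <<'E'
from h import *
p,R=cur(); print(p,R.as_matrix().round(3).tolist())
rows(p,R,[([.534,.3647,z],down(172.9)) for z in (.16,.14,.1155)])
E
```

```text
[0.53349488 0.36446546 0.18371954] [[-0.992, 0.124, -0.003], [0.124, 0.992, -0.001], [0.002, -0.002, -1.0]]
{'x': -0.5, 'y': 0.3, 'z': 23.7, 'rx': -0.1, 'ry': -0.1, 'rz': -0.0}
{'x': -0.6, 'y': 0.4, 'z': 43.7, 'rx': -0.1, 'ry': -0.1, 'rz': -0.0}
{'x': -0.6, 'y': 0.4, 'z': 68.2, 'rx': -0.1, 'ry': -0.1, 'rz': -0.0}
```

Emit:
{"name": "arm_command", "arguments": {
  "motion": [
    {"x":0,"y":0.4,"z":12,"rx":0,"ry":0,"rz":0,"hand":1},
    {"x":0,"y":0.4,"z":22,"rx":0,"ry":0,"rz":0,"hand":1},
    {"x":0,"y":0.4,"z":30,"rx":0,"ry":0,"rz":0,"hand":1},
    {"x":0,"y":0.4,"z":38,"rx":0,"ry":0,"rz":0,"hand":1},
    {"x":0,"y":0.4,"z":46,"rx":0,"ry":0,"rz":0,"hand":1}
  ]
}}

```text
clock: 17.55
tcp_pos: [0.5333, 0.3647, 0.1369]
orientation: [-0.001, 0.062, 0.998, -0.001]
wrist_force: [-0.5, -0.2, -3.1]
finger_gap: 0.0246
```

```bash
python3 look2.py e 2>&1 | head -2
```

```text
[0.53329078 0.36470125 0.13694932] [[-0.992, 0.124, -0.003], [0.124, 0.992, -0.002], [0.003, -0.002, -1.0]] [-0.48775639 -0.22207028 -3.09384969] 0.024576000944602584
side 1921 x [-106.5  110.6] z [ 23.4 124.5 125. ]
```

View pics/eside.png

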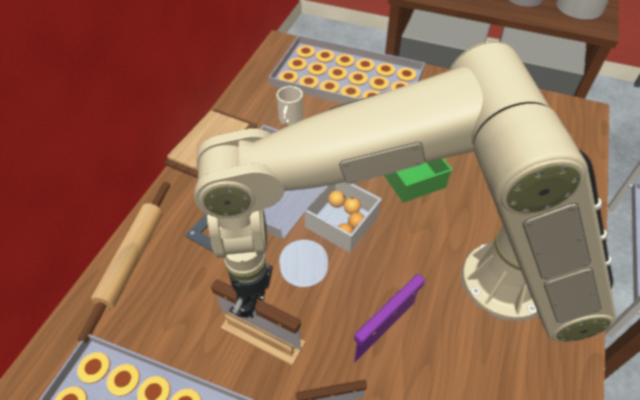

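The blade is in the slot without contact force. Lowering to the slot floor.

Emit:
{"name": "arm_command", "arguments": {
  "motion": [
    {"x":0,"y":0,"z":8,"rx":0,"ry":0,"rz":0,"hand":1},
    {"x":0,"y":0,"z":15,"rx":0,"ry":0,"rz":0,"hand":1},
    {"x":0,"y":0,"z":20,"rx":0,"ry":0,"rz":0,"hand":1},
    {"x":0,"y":0,"z":22,"rx":0,"ry":0,"rz":0,"hand":1},
    {"x":0,"y":0,"z":22,"rx":0,"ry":0,"rz":0,"hand":1}
  ]
}}

```text
clock: 18.27
tcp_pos: [0.5333, 0.3647, 0.1158]
orientation: [-0.001, 0.062, 0.998, -0.001]
wrist_force: [-0.4, 0.0, -3.5]
finger_gap: 0.0245
```

Emit:
{"name": "arm_command", "arguments": {
  "motion": [
    {"x":0,"y":0,"z":1,"rx":0,"ry":0,"rz":0,"hand":1},
    {"x":0,"y":0,"z":1,"rx":0,"ry":0,"rz":0,"hand":1}
  ]
}}

```text
clock: 18.52
tcp_pos: [0.5334, 0.3649, 0.1153]
orientation: [-0.001, 0.062, 0.998, -0.001]
wrist_force: [-2.4, -0.2, 2.8]
finger_gap: 0.0248
```

Seated: the force has changed to +2.8 N. Opening, then straight up.

Emit:
{"name": "arm_command", "arguments": {
  "motion": [
    {"x":0,"y":0,"z":0,"rx":0,"ry":0,"rz":0,"hand":0.2},
    {"x":0,"y":0,"z":0,"rx":0,"ry":0,"rz":0,"hand":-0.2},
    {"x":0,"y":0,"z":0,"rx":0,"ry":0,"rz":0,"hand":-0.6},
    {"x":0,"y":0,"z":0,"rx":0,"ry":0,"rz":0,"hand":-1},
    {"x":0,"y":0,"z":0,"rx":0,"ry":0,"rz":0,"hand":-1},
    {"x":0,"y":0,"z":0,"rx":0,"ry":0,"rz":0,"hand":-1}
  ],
  "force": 40
}}

```text
clock: 19.27
tcp_pos: [0.5333, 0.3647, 0.1145]
orientation: [-0.001, 0.062, 0.998, -0.001]
wrist_force: [0.4, 0.6, -0.3]
finger_gap: 0.0856
```

```bash
python3 - <<'E'
from h import *
q=viewer.read_camera('side'); cv2.imwrite('pics/f1.png',cv2.resize(q['image'][200:400,150:450,::-1],None,fx=2.5,fy=2.5)); print(get_state()['wrist_force'],get_state()['finger_gap'])
E
```

```text
[ 0.83236374 -0.20320109 -0.78480727] 0.08547452623181293
```

View pics/f1.png

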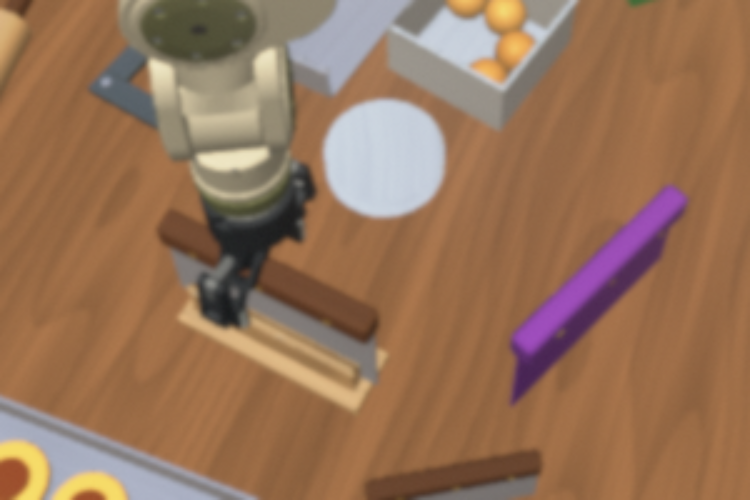

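Emit:
{"name": "arm_command", "arguments": {
  "motion": [
    {"x":0,"y":0,"z":-20,"rx":0,"ry":0,"rz":0,"hand":-1},
    {"x":0,"y":0,"z":-50,"rx":0,"ry":0,"rz":0,"hand":-1},
    {"x":0,"y":0,"z":-100,"rx":0,"ry":0,"rz":0,"hand":-1},
    {"x":0,"y":0,"z":-150,"rx":0,"ry":0,"rz":0,"hand":-1},
    {"x":80,"y":0,"z":-200,"rx":0,"ry":0,"rz":0,"hand":-1},
    {"x":130,"y":-10,"z":-200,"rx":0,"ry":0,"rz":0,"hand":-1},
    {"x":130,"y":-10,"z":-200,"rx":0,"ry":0,"rz":0,"hand":-1},
    {"x":130,"y":-10,"z":-200,"rx":0,"ry":0,"rz":0,"hand":-1}
  ]
}}

```text
clock: 20.32
tcp_pos: [0.4031, 0.3715, 0.3157]
orientation: [-0.001, 0.061, 0.998, -0.0]
wrist_force: [-0.7, 0.5, -0.5]
finger_gap: 0.0855
```

```bash
python3 - <<'E'
from h import *
Rz=Rot.from_euler('z',YAW,degrees=True)
for n in ['top','side']:
    p=viewer.read_camera(n); save(p,n+'9.png'); w=world(p); np.savez('pics/'+n+'9.npz',**{k:np.array(v) for k,v in p.items()})
    for q in ['roll1','scraper','tin','tart_tins','shaker']:
        for m in finder.masks_of(p,q)[:5]:
            if m['score']>.4: print(n,q,round(m['score'],2),np.round(m['at']),np.round(np.nanmedian(w[m['region']],0),3))
s=open('fit.py').read().replace("0.npz","9.npz"); exec(s)
E
```

```text
top roll1 0.82 [312. 230.] [0.44  0.026 0.045]
top roll1 0.81 [332. 238.] [ 0.418 -0.022  0.046]
top roll1 0.78 [346. 223.] [ 0.45  -0.068  0.046]
top roll1 0.64 [350. 211.] [ 0.486 -0.074  0.044]
top scraper 0.82 [181. 195.] [0.532 0.364 0.145]
top scraper 0.74 [225. 301.] [0.257 0.25  0.133]
top scraper 0.64 [153. 283.] [0.308 0.448 0.085]
top tin 0.92 [420. 274.] [ 0.314 -0.272  0.006]
top tin 0.62 [329. 224.] [ 0.46  -0.026  0.005]
top tart_tins 0.8 [264. 212.] [0.496 0.163 0.053]
top shaker 0.92 [458. 190.] [ 0.536 -0.364  0.117]
top shaker 0.7 [348. 225.] [ 0.447 -0.069  0.047]
side roll1 0.71 [353. 208.] [ 0.444 -0.06   0.047]
side roll1 0.57 [353. 221.] [ 0.419 -0.016  0.05 ]
side roll1 0.56 [350. 228.] [0.431 0.021 0.052]
side scraper 0.77 [334. 391.] [0.308 0.45  0.093]
side scraper 0.71 [257. 313.] [0.527 0.369 0.144]
side scraper 0.66 [388. 316.] [0.256 0.262 0.135]
side tin 0.73 [415. 168.] [ 0.314 -0.277  0.038]
side tin 0.63 [346. 215.] [ 0.422 -0.033  0.048]
side tart_tins 0.6 [315. 272.] [0.465 0.192 0.055]
top floor [-0.10360291  0.02018141  0.24159256] slope 0.1055
[... 575 characters left out ...]
646652] 121 0.0014698397537844564
side floor [-0.10544739  0.020212    0.24524952] slope 0.10736701686822105 yaw 169.14923853425196 2483
 floor rect (array([627. ,  42.2]), array([286.4, 255.4]), 81.69)
 pan rect (array([638. ,  54.2]), array([324. , 261.8]), 79.25)
 wallTop rect (array([716.2,  85. ]), array([188.4, 380.2]), 30.5)
 handle (array([510.9, 365.2]), array([261.8,  99.9]), 0.07) 0.805764085666561 0.6735207902550014
 standtop (array([533. , 373.5]), array([ 20.3, 219.7]), 83.16) 494
 stand (array([531.6, 379.6]), array([218.1,  63.4]), 1.93) 1740
 tin (array([453.6, -25.7]), array([158.6, 140.6]), 76.11) 435
 blade y= [-0.1225192  -0.08066576  0.43747966] 403 0.002806445159878461
```

View pics/top9.png

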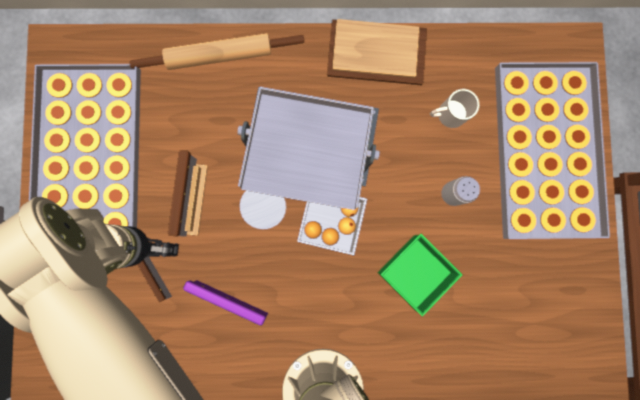

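View pics/side9.png

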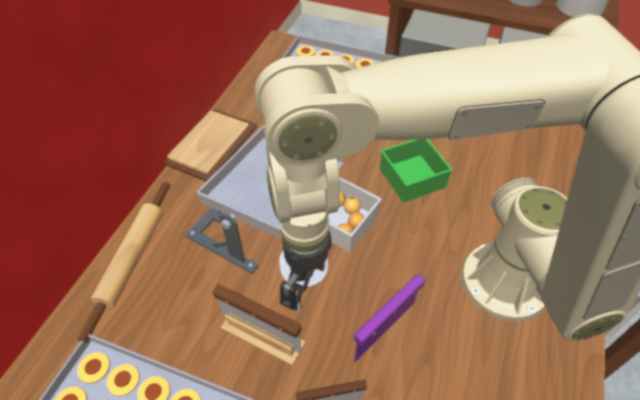

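All four rolls are in the tin (top px 312–350, 211–238). The pan is at rest, the scraper stands at (181,195), and nothing else has shifted.

```bash
python3 -c "
from h import *
print(hand_in())"
```

```text
the job is handed in; nothing more can be done
None
```

The job is done and handed in at about 20.5 s of the 66 s. I took the larger wooden scraper from its stand and held it at 38° across the pan, with its back end about 12 mm from the closed side's wall. I pressed the pan to about 0.52 rad, and all four rolls ran through the gap into the square tin. I then followed the pan back to rest and stood the scraper back in its slot.

**Last checks, gripper open and clear of everything:**
- **Rolls:** the top camera shows all four inside the tin. The side camera found only three because the arm hid the fourth.
- **Pan:** the floor slope is 0.106 to 0.107 rad, which matches its rest.
- **Scraper:** upright in its stand, about where it started. The two cameras' blade fits (0.00 and 0.08 rad of lean) do not agree with each other, but both are inside the slot's 0.1 rad play.
- **Tin and tart tins:** unmoved to within about 1 mm in the top view; the side view of both was partly hidden.
- **Shaker:** unmoved in the top view; not found in the side view.
- **Handle fit:** the final fit of the scraper handle failed because the arm was in that region, so I relied on the finder and the pictures there.
- **Forces:** the highest wrist force reported was about 9 N, read only at the end of each move.

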